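# Hold a bar on end against the angle plate for clamping

## Task

I want to clamp the wide aluminium flat bar to the little angle plate on the cross table so that I can drill its end: be my third hand. Pick the bar up, stand it on end on the cross table with its broad face flat against the front of the angle plate, centred on it and square down on the table, and press it there with a steady push of about 10 N, without ramming it or shifting the other things on the bench. Keep the push on for a few seconds and finish while still holding it there; do not let go.

Things in the scene. Friction and masses are not known exactly. Their poses are not given: they have to be found in the camera images.
- bar: wide aluminium flat bar, 110 x 65 x 12 mm, about 0.23 kg (varies), square edges, both ends alike. Starts lying flat on the bench, left or right of the cross table. Origin at its centre; x along the 110 mm length, y along the 65 mm width, z through the 12 mm thickness. Stood on end its x is vertical, its centre 55 mm above its support
- angle_plate: dark cast angle plate, fixed on the cross table. Origin: middle of the lower edge of its upright face, on the table's top. x into the plate (away from the robot), y along the face, z up. Face (x = 0): rigid metal, 50 mm wide, 75 high, 10 thick; foot reaches 66 mm behind. Before it the top is flat for 26 mm, then an 8 mm wide T-slot along y. The bar in place has its centre at x -6, y 0, z 55 mm
- cross_table: small aluminium cross table with three T-slots along y, on a green base; does not move. Origin under its middle at bench level, x away from the robot; top 130 mm (x) by 230 mm (y), 70 mm above the bench. A 40 mm handwheel reaches 117 mm from the origin towards the robot (below 50 mm height), another 157 mm from it at the +y end (no higher than the top)
- offcut: narrow aluminium flat bar, 120 x 30 x 12 mm, lying flat (NOT the bar to be held); origin at its centre, x along its length
- clamp_a: toolmaker's parallel clamp of dark steel, about 92 x 92 x 12 mm, lying on the bench near the robot; origin under its middle
- clamp_b: a second toolmaker's clamp like clamp_a, lying on the bench beyond the cross table on the right; origin under its middle
- square: small steel engineer's square, stock 75 mm, blade 105 mm, lying on the bench at the far left; origin under the middle of the stock
- rotary_tool: green rotary tool, 195 mm long, 36 mm thick, lying at the left; origin under its middle
- screwdriver: screwdriver lying on the bench behind the cross table; origin under its middle
- brush: bench brush lying at the right; origin under its middle
Mind the look-alikes: they are no part of the job. Leave any brown or orange look-alike of the bar alone.

How it is judged (in metres and radians):
On the way:
1. the bar stands on end, flat against the angle plate, pressed with a steady 5 to 18 N for two seconds (angle between the x axis of bar and the z axis of angle_plate, either way round below 0.045 rad and angle between the z axis of bar and the x axis of angle_plate, either way round below 0.045 rad and x of bar in the frame of angle_plate between -0.0085 and -0.0035 m and y of bar in the frame of angle_plate between -0.01 and 0.01 m and z of bar in the frame of angle_plate between 0.0525 and 0.0575 m and contact force between bar and angle_plate between 5 and 18 N and contact force between the fingers and bar above 3 N and linear speed of bar below 0.01 m/s), for 2 s.
At the end, for the whole second after the job is handed in: Through the last second the bar stands on end on the cross table (within 2.5 mm), its broad face flat on the angle plate's face (within 2.6 degrees and 2.5 mm), centred within 10 mm, at rest, and the robot's fingers, still on it, press it against the plate with 5 to 18 N (all of step 1); the arm keeps its last pose, push and grip.
It fails at once if the bar is rammed against the angle plate (over 40 N) (contact force between bar and angle_plate above 40 N).
It fails at once if another thing on the bench is shifted by more than 25 mm (distance of any of offcut, clamp_a, clamp_b, square, rotary_tool, screwdriver, brush from where it was at the start of the episode above 0.025 m).
It also fails if it takes over 67 s, if anything falls off the work surface, if the arm or the gripper's body presses on something with over 40 N, if the wrist force passes 120 N, or if a joint passes its speed limit or range.

## Robot

A 6-joint arm with a two-finger parallel gripper is mounted at the origin on the work surface. World frame = base frame: x ahead of the robot, y to its left, z up, the work surface at z = 0. Lengths are in mm, angles in rad, forces in N, time in s.
With the tool pointing down it reaches from about 350 to 775 mm from the base axis. Payload 7.3 kg.
Tool frame: the origin (TCP) lies at the centre of the arm's flange, where the gripper is bolted on; the fingertips stand 178 mm ahead of it and the grasp point (between the pads) lies 159 mm ahead of it; z points along the fingers, y is the line along which they close (so a half turn about z gives the same grasp; the last joint's range is limited). The gripper opens to 92 mm and grips with 3 to 60 N. Pads are 19 mm wide; open, the fingers measure 130 mm over their backs; the gripper's body (75 mm by 190 mm) begins 47 mm behind the grasp point.
Start: joints at [1.198, 0.342, 1.524, -0, 1.275, -0.146], TCP at [118.029, 511.563, 404.741] pointing down, gripper open.
Joint ranges: [-2.53, 2.53], [-0.77, 2.02], [0.04, 2.7], [-1, 4.14], [0.28, 2.66], [-3.11, 3.11]. Speed limits (rad/s): [2.57, 2.57, 3.14, 3.14, 3.14, 3.14].

## Interface

Orientations are given as [roll, pitch, yaw] about the fixed x, y, z axes, in that order (R = Rz(yaw) Ry(pitch) Rx(roll)).
In Python, from plant import * gives the robot as it stands. The module is installed in compiled form; this text tells all that it offers.
- The arm moves only by the shell command python3 -m inch 'ROWS'. ROWS is JSON, a list of rows, each a list of 5 numbers: the shift along the tool's x, y, z in m, then the turn about the tool's z in rad, then the opening, from 0 (shut) to 1 (fully open). In form: [[tx, ty, tz, spin, claw], ...]. A call has 1 to 8 rows; each row is the pose to reach, as a shift and turn from the pose commanded when the call began, along the tool's axes at that moment; what a row does not reach only later rows make up. A row lasts 1/12 s, in which the tool goes at most 41.7 mm and 7.16 degrees, less where a joint would pass 70% of its speed; a pose out of reach is approached as far as the arm can. A call with a gripper value outside its range is refused whole. The fingers move at their own pace and stop on an object; the grip force is fixed at half the most. Time passes only in rows, so rows that repeat a pose let the fingers close. It gives the time, the measured TCP pose, the force, the opening and the grip force at its end, in the units of the state.
- get_obs(): the state, without advancing time (a new reading comes with each control period).
- capture(name): name is "scene" or "top"; returns a dict with "color" (420x560x3 uint8, red, green, blue), "intrinsics" (3x3 intrinsics, pixels), "pose" (4x4, takes a point from camera to world coordinates). Camera axes: x right, y down, z forward; pixel columns grow to the right and rows downward; lengths in mm; the calibration is good to about 2 mm. A picture is of the moment at which its call begins. There is no depth.
- close_job(): hands the job in; it is judged then, once.
Trained networks look in a picture, given as the dict that the camera call returned (one of the last four; its "shot" number tells which), for a name from the list of things; names that differ only in an ending like _2 or _b are one class to them, and where a whole thing is asked for, a point or a joint stands for the part that bears it (a point fixed in the world has none). Each returns a list of dicts, best first, with "conf" (0 to 1); they miss things now and then, are a little off and sometimes report something else, mostly with a low value. They report only what shows in the picture. A call takes as long as a camera call. They do not tell look-alikes from the thing itself.
- look_for(picture, target): "rect" ([centre column, centre row, width, height] in pixels, round what is visible of it).
- trace(picture, target): "pixels" (420x560 bool, what is visible of it) and "rect" ([centre column, centre row, width, height] in pixels, round what is visible of it).
- tip_of(picture, target): "centre" ([column, row] in pixels: a listed point, or the origin of a listed thing).
The state is a dict: "time": time; "joint_positions": joint angles; "dq": joint speeds; "tau": joint torques, N m; "tool_pos": TCP position; "tcp_rot": TCP orientation; "contact_force": force on the tool from outside, world axes, zero at the start; "moment": the same for the moment, N m; "grip_width": finger opening in mm; "finger_force": force on a finger pad.
Only numpy, scipy, OpenCV 4.12 (cv2) and the standard library are available. Lean on these libraries where they do the work, as an engineer would, in place of code of your own. Each camera call takes 0.05 s, during which the arm holds its last target. There are 200 camera calls.

## Working session

There is one attempt and no reset: what is moved stays moved. The work goes in short steps, Python scripts to look and compute and a shell command to move; the robot and the scene stay as the last step left them, time stands still between calls to the robot, and variables do not carry over. Pictures are saved under pics/ and viewed, at most 10 in all, crops included, and the job is handed in when it is done.

```bash
mkdir -p pics; ls
python3 - <<'E'
from plant import *
import cv2,numpy as np
o=get_obs(); print({k:np.round(v,3) for k,v in o.items()})
ims=[]
for n in ["scene","top"]:
    p=capture(n); print(n,np.round(p["intrinsics"],1).tolist(),np.round(p["pose"],3).tolist())
    cv2.imwrite(f"pics/{n}.png",p["color"][:,:,::-1])
    for t in ["bar","angle_plate","cross_table","offcut"]:
        for f in (look_for,tip_of):
            print(n,t,[(round(d["conf"],2),np.round(d.get("rect",d.get("centre")),1).tolist()) for d in f(p,t)][:4])
E
```

```text
pics
{'time': np.float64(0.0), 'joint_positions': array([ 1.198,  0.343,  1.525,  0.   ,  1.275, -0.146]), 'dq': array([ 0.   ,  0.001, -0.   ,  0.002, -0.001,  0.001]), 'tau': array([-3.0000e-03, -4.3124e+01, -2.4421e+01,  7.2000e-02,  5.6000e-02,
       -0.0000e+00]), 'tool_pos': array([117.989, 511.434, 404.053]), 'tcp_rot': array([-3.14 , -0.   ,  2.915]), 'contact_force': array([0.193, 0.133, 0.079]), 'moment': array([-0.049,  0.055,  0.033]), 'finger_force': np.float64(0.0), 'grip_width': np.float64(91.619)}
scene [[529.6, 0.0, 278.0], [0.0, 529.6, 206.1], [0.0, 0.0, 1.0]] [[0.566, 0.676, -0.472, 1294.475], [0.824, -0.463, 0.327, -451.3], [0.002, -0.574, -0.819, 1362.745], [0.0, 0.0, 0.0, 1.0]]
scene bar [(0.92, [312.8, 114.8, 29.7, 24.6]), (0.75, [330.4, 177.2, 38.1, 25.2]), (0.66, [293.0, 150.8, 36.7, 21.9]), (0.65, [391.4, 115.0, 34.6, 22.6])]
scene bar [(0.89, [331.3, 178.9]), (0.83, [390.5, 110.3]), (0.77, [311.6, 112.8]), (0.62, [288.6, 151.9])]
scene angle_plate [(0.76, [277.2, 213.7, 27.4, 33.7])]
scene angle_plate [(0.67, [264.5, 214.6])]
scene cross_table [(0.89, [262
[... 153 characters left out ...]
)]
top [[379.8, 0.0, 275.7], [0.0, 379.8, 204.5], [0.0, 0.0, 1.0]] [[0.003, -0.978, 0.21, 252.89], [-1.0, -0.004, -0.005, 98.041], [0.006, -0.21, -0.978, 1355.92], [0.0, 0.0, 0.0, 1.0]]
top bar [(0.94, [180.6, 290.1, 27.0, 37.4]), (0.56, [228.0, 259.2, 34.0, 36.0])]
top bar [(0.85, [226.6, 257.1]), (0.79, [181.5, 288.9]), (0.74, [218.4, 214.6]), (0.72, [118.8, 238.8])]
top angle_plate [(0.84, [296.7, 189.4, 19.4, 20.0])]
top angle_plate [(0.6, [299.8, 196.4]), (0.44, [173.2, 240.4])]
top cross_table [(0.9, [301.9, 194.6, 75.0, 56.8])]
top cross_table [(0.81, [303.6, 197.5])]
top offcut [(0.62, [372.2, 222.7, 19.7, 24.5]), (0.27, [319.6, 133.3, 18.2, 27.4])]
top offcut [(0.8, [370.3, 223.5])]
```

View pics/scene.png

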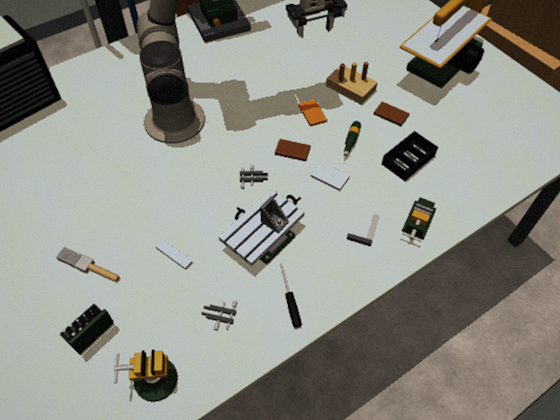

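View pics/top.png

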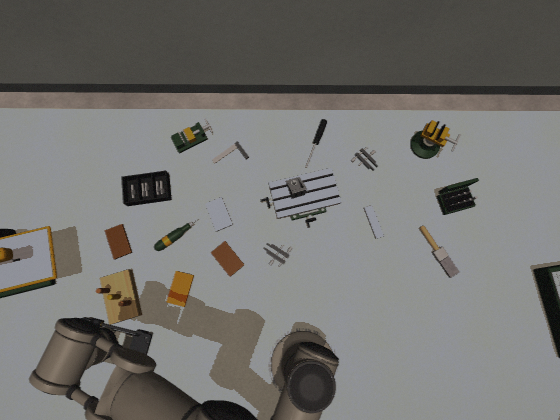

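The scene view shows the bar candidates at (330,177) white, (293,150) and (391,114) brown, (312,112) orange, and the narrow offcut at (175,254). In the top view the same pieces are at (219,214) white, (227,258) and (118,240) brown, (180,289) orange, and the narrow one at (373,222). I choose the wide white one: top (219,214), scene (330,177). The angle plate is at top (296,188) and scene (272,213).

```bash
cat > h.py <<'E'
from plant import *
import cv2,numpy as np
def ray(p,uv):
    K=p["intrinsics"];T=p["pose"]
    d=T[:3,:3]@np.linalg.solve(K,[uv[0],uv[1],1.]); return T[:3,3],d
def atz(p,uv,z):
    o,d=ray(p,uv); return o+d*(z-o[2])/d[2]
def tri(a,ua,b,ub):
    o1,d1=ray(a,ua);o2,d2=ray(b,ub)
    s=np.linalg.lstsq(np.c_[d1,-d2],o2-o1,rcond=None)[0]
    p1=o1+d1*s[0];p2=o2+d2*s[1]; return (p1+p2)/2,np.linalg.norm(p1-p2)
def proj(p,X):
    T=p["pose"]; c=T[:3,:3].T@(np.asarray(X,float)-T[:3,3]); q=p["intrinsics"]@c; return q[:2]/q[2]
def crop(p,c,w,h,f,name):
    x,y=int(c[0]-w/2),int(c[1]-h/2)
    cv2.imwrite(name,cv2.resize(p["color"][y:y+h,x:x+w,::-1],None,fx=f,fy=f,interpolation=cv2.INTER_CUBIC)); return x,y
E
python3 - <<'E'
from h import *
S=capture("scene");T=capture("top")
def near(l,uv): return min(l,key=lambda d:np.hypot(*(np.array(d["rect"][:2])-uv)),default=None)
for t,us,ut in [("bar",(330,177),(219,214)),("angle_plate",(272,213),(296,188)),("cross_table",(262,228),(303,195)),("rotary_tool",(352,138),(175,236))]:
    for p,u,n in((S,us,"S"),(T,ut,"T")):
        d=near(trace(p,t),u)
        if d is None: continue
        m=d["pixels"].astype(np.uint8); c=cv2.findContours(m,0,2)[0]; c=max(c,key=cv2.contourArea)
        r=cv2.minAreaRect(c); print(t,n,round(d["conf"],2),np.round(d["rect"],1),"minrect",np.round(cv2.boxPoints(r),1).tolist())
        if t in("bar",): print("world z12",[np.round(atz(p,q,12)).tolist() for q in cv2.boxPoints(r)], np.round(atz(p,r[0],12)))
        if t in("cross_table",): print("world z70",[np.round(atz(p,q,70)).tolist() for q in cv2.boxPoints(r)], np.round(atz(p,r[0],70)))
a=np.zeros((600,800,3),np.uint8)
for i,(p,c) in enumerate([(S,(330,177)),(T,(215,214)),(S,(265,225)),(T,(300,192))]):
    x,y=int(c[0]-40),int(c[1]-30); 
    if i>1: x-=10;y-=7
    w,h=(80,60) if i<2 else (100,75)
    a[300*(i//2):300*(i//2)+300,400*(i%2):400*(i%2)+400]=cv2.resize(p["color"][y:y+h,x:x+w,::-1],(400,300),interpolation=2); print(i,x,y)
cv2.imwrite("pics/c1.png",a)
np.savez("caps.npz",S=S["color"],T=T["color"])
E
```

```text
bar S 0.55 [332.  178.4  38.3  25. ] minrect [[309.79998779296875, 176.39999389648438], [318.0, 160.0], [350.0, 176.0], [341.79998779296875, 192.39999389648438]]
world z12 [[478.0, 239.0, 12.0], [438.0, 302.0, 12.0], [551.0, 347.0, 12.0], [588.0, 284.0, 12.0]] [515. 293.  12.]
bar T 0.67 [218.8 216.2  31.7  32.2] minrect [[203.60000610351562, 203.39999389648438], [221.39999389648438, 195.89999389648438], [233.5, 224.6999969482422], [215.8000030517578, 232.1999969482422]]
world z12 [[545.0, 352.0, 12.0], [573.0, 288.0, 12.0], [467.0, 242.0, 12.0], [440.0, 304.0, 12.0]] [506. 296.  12.]
angle_plate S 0.76 [275.1 216.6  29.9  37.5] minrect [[253.0, 213.0], [270.5, 195.5], [293.5, 218.5], [276.0, 236.0]]
angle_plate T 0.85 [296.9 189.8  17.3  21.6] minrect [[285.6000061035156, 180.6999969482422], [301.29998779296875, 176.1999969482422], [306.5, 194.39999389648438], [290.79998779296875, 198.89999389648438]]
cross_table S 0.59 [263.2 228.1  84.3  74. ] minrect [[213.0, 233.0], [272.5, 173.5], [315.0, 216.0], [255.5, 275.5]]
world z70 [[523.0, -144.0, 70.0], [439.0, 120.0, 70.0], [641.0, 134.0, 70.0], [706.0, -118.0, 70.0]] [581.  -7.  70.]
cross_table T 0.97 [302.5 197.2  79.4  57.4] minrect [[258.20001220703125, 185.3000030517578], [332.1000061035156, 166.3000030517578], [345.0, 216.5], [271.1000061035156, 235.5]]
world z70 [[598.0, 153.0, 70.0], [669.0, -108.0, 70.0], [488.0, -147.0, 70.0], [421.0, 107.0, 70.0]] [543.   2.  70.]
rotary_tool S 0.67 [352.1 138.2  22.1  35.3] minrect [[341.3999938964844, 154.8000030517578], [353.1000061035156, 119.69999694824219], [362.1000061035156, 122.69999694824219], [350.3999938964844, 157.8000030517578]]
rotary_tool T 0.84 [173.6 237.7  38.3  27.2] minrect [[151.39999389648438, 244.10000610351562], [189.6999969482422, 218.5], [195.39999389648438, 227.10000610351562], [157.10000610351562, 252.60000610351562]]
0 290 147
1 175 184
2 215 188
3 250 155
```

View pics/c1.png

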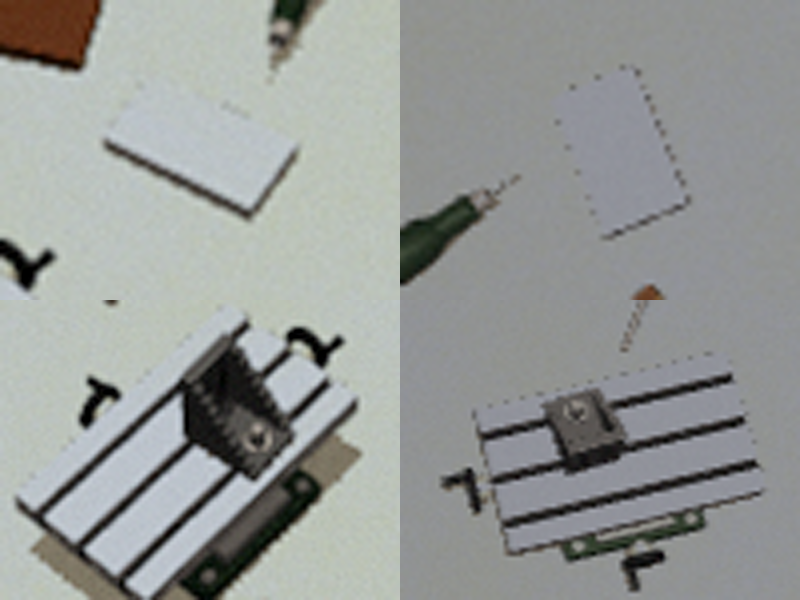

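The crops confirm it: the chosen piece is wide aluminium, with its top face at (205..233, 196..232) in the top view. The rotary tool's tip is beside it at (199,219), and the plate front faces the robot. Next I fit the poses to the corners.

```bash
cat > fit.py <<'E'
from h import *
from scipy.optimize import least_squares
def fit(obs,L,W,x0,freez=True):
    c0=np.array([[L/2,W/2],[L/2,-W/2],[-L/2,-W/2],[-L/2,W/2]])
    def f(v):
        r=[]
        R=np.array([[np.cos(v[2]),-np.sin(v[2])],[np.sin(v[2]),np.cos(v[2])]])
        for p,uvs in obs:
            pr=np.array([proj(p,np.r_[R@c+v[:2],v[3]]) for c in c0])
            for q in uvs: 
                d=pr-q; r+=list(d[np.argmin((d**2).sum(1))])
        return np.array(r)
    s=least_squares(f,x0,loss="soft_l1"); return s.x,f(s.x)
E
python3 - <<'E'
from fit import *
S=capture("scene");T=capture("top")
o=0.4
bT=np.array([[221.4,197.2],[233,224.6],[216.2,231.6],[206.6,203]])-o
bS=np.array([[310.8,175.6],[340,189.6],[349.6,177],[320,163.6]])-o
tT=np.array([[268.25,183],[330.5,168],[341.25,202.5],[277,218.25]])-o
tS=np.array([[219.25,238],[273.75,189.25],[304.25,213]])-o
for n,obs,L,W,x0 in [("bar",[(S,bS),(T,bT)],110,65,[508,295,.4,12]),("barS",[(S,bS)],110,65,[508,295,.4,12]),("barT",[(T,bT)],110,65,[508,295,.4,12]),("table",[(S,tS),(T,tT)],130,230,[570,0,.24,70]),("tabT",[(T,tT)],130,230,[570,0,.24,70]),("tabS",[(S,tS)],130,230,[570,0,.24,70])]:
    x,r=fit(obs,L,W,x0); print(n,np.round(x,3),np.round(r,1))
a=np.zeros((400,800,3),np.uint8)
for i,(p,c) in enumerate([(S,(272,213)),(T,(297,188))]):
    x,y=c[0]-20,c[1]-20
    a[:,400*i:400*i+400]=cv2.resize(p["color"][y:y+40,x:x+40,::-1],(400,400),interpolation=2); print(x,y)
cv2.imwrite("pics/c2.png",cv2.convertScaleAbs(a,alpha=1.5,beta=20))
E
```

```text
bar [5.08769e+02 2.96862e+02 4.00000e-01 4.45000e+00] [-0.4  0.2  0.   0.8  0.  -0.1  0.3 -0.8  0.7 -0.2  0.1 -0.1  0.  -0.2
 -1.2  0.7]
barS [ 4.92730e+02  3.12183e+02  4.13000e-01 -2.32690e+01] [ 0.   0.4  0.   0.4 -0.4 -0.3  0.3 -0.4]
barT [ 5.10694e+02  2.97818e+02  3.87000e-01 -5.10500e+00] [ 1.  -0.1 -0.  -0.1 -0.1 -0.4 -0.8  0.6]
table [ 5.75148e+02 -7.77600e+00  2.47000e-01  6.21600e+01] [ 0.2 -0.3 -1.2  0.5  1.  -0.1 -0.1 -0.   0.4  0.  -0.3  0.1  0.1 -0. ]
tabT [ 5.7529e+02 -7.6910e+00  2.5000e-01  6.1812e+01] [-0.1  0.1  0.3 -0.1 -0.3 -0.   0.1  0. ]
tabS [ 5.74758e+02 -7.82000e+00  2.43000e-01  6.17850e+01] [ 0.  -0.5 -1.1  0.5  0.9  0. ]
252 193
277 168
```

View pics/c2.png

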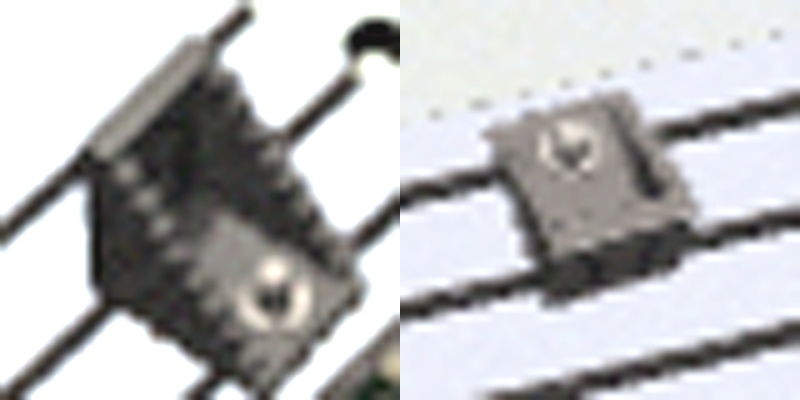

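Run:
```python
from fit import *
S=capture("scene");T=capture("top")
o=0.4
bT=np.array([[221.4,197.2],[233,224.6],[216.2,231.6],[206.6,203]])-o
bS=np.array([[310.8,175.6],[340,189.6],[349.6,177],[320,163.6]])-o
tT=np.array([[268.25,183],[330.5,168],[341.25,202.5],[277,218.25]])-o
tS=np.array([[219.25,238],[273.75,189.25],[304.25,213]])-o
import fit as F
def fz(obs,L,W,x0,z):
    p=[(q,u) for q,u in obs]
    c0=np.array([[L/2,W/2],[L/2,-W/2],[-L/2,-W/2],[-L/2,W/2]])
    def f(v):
        R=np.array([[np.cos(v[2]),-np.sin(v[2])],[np.sin(v[2]),np.cos(v[2])]]);r=[]
        for p,uvs in obs:
            pr=np.array([proj(p,np.r_[R@c+v[:2],z]) for c in c0])
            for q in uvs: d=pr-q; r+=list(d[np.argmin((d**2).sum(1))])
        return np.array(r)
    s=least_squares(f,x0); return np.round(s.x,3),np.round(np.abs(s.fun).max(),1)
for n,ob in(("S",[(S,bS)]),("T",[(T,bT)]),("ST",[(S,bS),(T,bT)])): print("bar",n,fz(ob,110,65,[508,295,.4],12))
for n,ob in(("S",[(S,tS)]),("T",[(T,tT)]),("ST",[(S,tS),(T,tT)])): print("tab",n,fz(ob,130,230,[570,-7,.24],70))
P=[(T,[[0,25,75],[0,-25,75],[0,25,0],[0,-25,0]],np.array([[291.5,194.5],[306,189.5],[291.5,198.3],[306,193.5]])-.45),
   (S,[[0,-25,75],[0,25,75],[10,25,75],[10,-25,75]],np.array([[261.3,206.8],[271.2,196.8],[273,198.5],[263.5,208.7]])-.45)]
for n,ob in(("S",P[1:]),("T",P[:1]),("ST",P)):
    def f(v):
        R=np.array([[np.cos(v[2]),-np.sin(v[2]),0],[np.sin(v[2]),np.cos(v[2]),0],[0,0,1]])
        return np.concatenate([proj(p,R@np.array(m)+[v[0],v[1],70])-u for p,M,u in ob for m,u in zip(M,u)])
    s=least_squares(f,[590,10,.247]); print("plate",n,np.round(s.x,3),np.round(s.fun,1))
# same triangulated
print(tri(S,P[1][2][0],T,P[0][2][1]),tri(S,P[1][2][1],T,P[0][2][0]))
# rotary tip
print("rot tip",tri(S,(290+275/5,147+80/5),T,(175+119/5,184+177/5)), atz(T,(175+119/5,184+177/5),15))
```

```text
bar S (array([5.13051e+02, 2.92792e+02, 4.11000e-01]), np.float64(0.8))
bar T (array([5.07522e+02, 2.95433e+02, 3.89000e-01]), np.float64(1.0))
bar ST (array([5.10073e+02, 2.94507e+02, 3.99000e-01]), np.float64(1.7))
tab S (array([ 5.79452e+02, -1.07200e+01,  2.42000e-01]), np.float64(1.2))
tab T (array([ 5.73283e+02, -7.03000e+00,  2.50000e-01]), np.float64(0.5))
tab ST (array([ 5.76023e+02, -8.51900e+00,  2.46000e-01]), np.float64(1.5))
plate S [5.59951e+02 1.40180e+01 3.30000e-01] [-0.8  0.8  0.  -0.8  1.  -0.8 -0.2  0.7]
plate T [5.59411e+02 1.53590e+01 3.37000e-01] [ 0.8 -0.8  0.6 -0.6 -0.2  0.6 -1.2  0.8]
plate ST [5.5964e+02 1.4629e+01 3.3000e-01] [ 1.  -0.9  0.8 -0.6 -0.   0.5 -1.   0.8 -0.7  0.6  0.1 -0.9  1.1 -0.9
 -0.1  0.5]
(array([566.18892481,  -6.07006879, 143.75836686]), np.float64(0.7039001108158912)) (array([549.86876344,  40.20957025, 137.37704658]), np.float64(2.245261682155006))
rot tip (array([490.03069029, 372.40167252,  -1.14792544]), np.float64(7.017136117458532)) [485.47888492 366.00203973  15.        ]
```

```bash
cat >> h.py <<'E'
def go(x,y,z,yaw):
    o=get_obs(); p=o["tool_pos"]; w=o["tcp_rot"][2]; d=np.array([x,y])-p[:2]
    X=np.array([np.cos(w),np.sin(w)]);Y=np.array([np.sin(w),-np.cos(w)])
    s=-(yaw-w); s=(s+np.pi)%(2*np.pi)-np.pi
    print("go m/rad: %.4f %.4f %.4f spin %.4f"%(d@X/1e3,d@Y/1e3,-(z-p[2])/1e3,s))
E
python3 - <<'E'
from h import *
S=capture("scene");T=capture("top")
for z in(8,12):
    a=atz(S,(252+27-.45,193+39.5-.45),70+z);b=atz(S,(252+36-.45,193+28.5-.45),70+z); d=b-a; print("rear S yaw",np.arctan2(-d[0],d[1]),np.linalg.norm(d))
    a=atz(T,(277+22.5-.45,168+9.2-.45),70+z);b=atz(T,(277+8.7-.45,168+13.5-.45),70+z); d=b-a; print("rear T yaw",np.arctan2(-d[0],d[1]),np.linalg.norm(d))
go(523,300,260,.40+np.pi)
E
```

```text
rear S yaw 0.3625143688044152 45.91613286139853
rear T yaw 0.3165332450140375 50.832946082380545
rear S yaw 0.36251436880441684 45.77317487332368
rear T yaw 0.31653324501403773 50.67383458545336
go m/rad: -0.4422 -0.1151 0.1447 spin -0.6268
```

```bash
python3 -m inch '[[-0.44,-0.115,0,-0.627,1],[-0.44,-0.115,0,-0.627,1],[-0.44,-0.115,0,-0.627,1],[-0.44,-0.115,0,-0.627,1],[-0.44,-0.115,0,-0.627,1],[-0.44,-0.115,0,-0.627,1],[-0.44,-0.115,0,-0.627,1],[-0.44,-0.115,0,-0.627,1]]'
python3 -m inch '[[0,0,0,0,1]]'
python3 -c "
from h import *
go(523,300,260,.40+np.pi)"
```

```text
time: 2.37
tool_pos: [394.2, 366.9, 404.9]
tcp_rot: [3.141, 0.0, -2.741]
contact_force: [0.2, 0.8, 0.4]
grip_width: 91.9
finger_force: 0.0
time: 2.45
tool_pos: [398.2, 364.8, 404.5]
tcp_rot: [-3.139, 0.002, -2.747]
contact_force: [-0.6, -0.4, -0.1]
grip_width: 91.9
finger_force: 0.0
go m/rad: -0.0903 -0.1077 0.1445 spin -0.0058
```

```bash
python3 -m inch '[[-0.09,-0.108,0.07,-0.005,1],[-0.09,-0.108,0.1,-0.005,1],[-0.09,-0.108,0.145,-0.005,1],[-0.09,-0.108,0.145,-0.005,1],[-0.09,-0.108,0.145,-0.005,1],[-0.09,-0.108,0.145,-0.005,1],[-0.09,-0.108,0.145,-0.005,1]]'
python3 - <<'E'
from h import *
go(523,300,181,.40+np.pi)
T=capture("top");crop(T,(225,205),80,60,10,"pics/g1.png")
E
```

```text
time: 3.03
tool_pos: [517.9, 303.0, 257.4]
tcp_rot: [3.141, -0.005, -2.738]
contact_force: [0.1, 0.2, 0.9]
grip_width: 91.5
finger_force: 0.0
go m/rad: -0.0035 -0.0047 0.0764 spin 0.0031
```

View pics/g1.png

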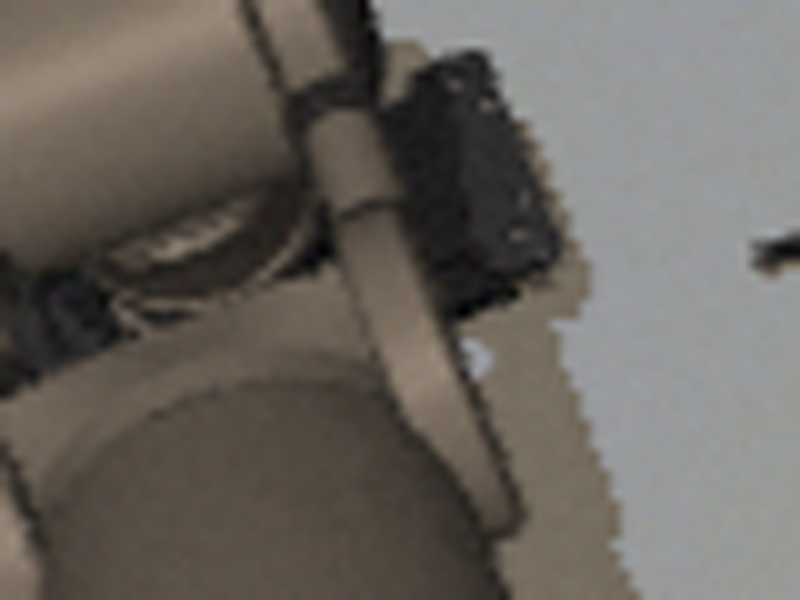

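The top view is blocked by the arm, with only a bar corner showing at about (273,211). I'll descend to just above the bar and check from the scene camera.

```bash
python3 -m inch '[[-0.0035,-0.0045,0.03,0,1],[-0.0035,-0.0045,0.059,0,1],[-0.0035,-0.0045,0.059,0,1],[-0.0035,-0.0045,0.059,0,1]]'
python3 - <<'E'
from h import *
go(523,300,181,.40+np.pi)
T=capture("scene");print(crop(T,(335,170),80,60,10,"pics/g2.png"))
E
```

```text
time: 3.42
tool_pos: [522.0, 301.8, 201.8]
tcp_rot: [3.141, -0.0, -2.735]
contact_force: [1.0, -0.3, 0.8]
grip_width: 91.8
finger_force: 0.0
go m/rad: -0.0002 -0.0020 0.0208 spin 0.0063
(295, 140)
```

View pics/g2.png

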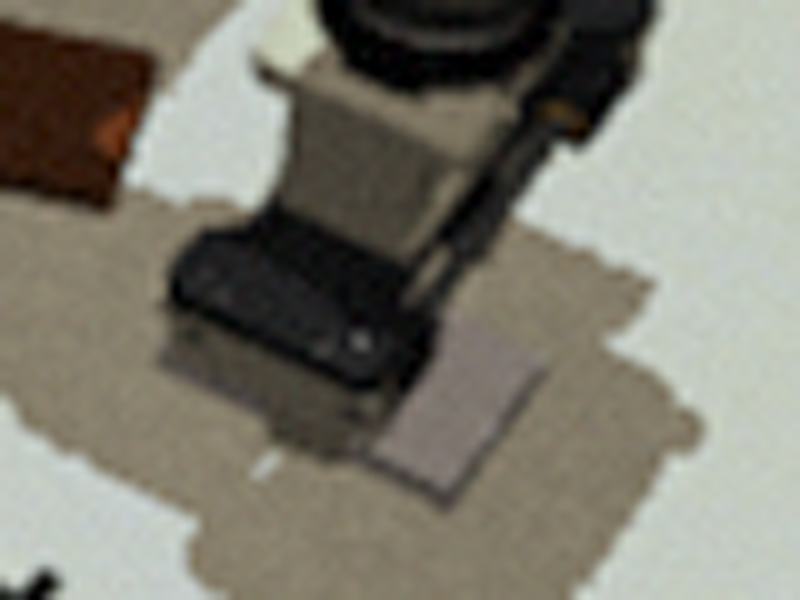

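The bar's near end shows clear at scene (340,185) and the finger lies just outside its long edge, so the alignment holds. I'll descend and grip.

```bash
python3 -m inch '[[0,-0.001,0.01,0.003,1],[0,-0.001,0.016,0.003,1],[0,-0.001,0.021,0.003,1],[0,-0.001,0.021,0.003,1]]'
python3 -m inch '[[0,0,0,0,0.85],[0,0,0,0,0.75],[0,0,0,0,0.7],[0,0,0,0,0.5],[0,0,0,0,0.5],[0,0,0,0,0.5],[0,0,0,0,0.5],[0,0,0,0,0.5]]'
```

```text
time: 3.8
tool_pos: [522.8, 300.0, 179.1]
tcp_rot: [3.142, -0.001, -2.739]
contact_force: [-1.3, 0.1, -0.8]
grip_width: 91.8
finger_force: 0.0
time: 4.47
tool_pos: [523.1, 300.2, 180.0]
tcp_rot: [3.141, 0.001, -2.739]
contact_force: [-0.6, 1.3, 2.2]
grip_width: 64.7
finger_force: 30.0
```

```bash
python3 -m inch '[[0,0,-0.02,0,0.5],[0,0,-0.05,0,0.5],[0,0,-0.08,0,0.5],[0,0,-0.12,0,0.5],[0,0,-0.15,0,0.5],[0,0,-0.15,0,0.5]]'
python3 - <<'E'
from h import *
o=get_obs();print(o["contact_force"],o["moment"],o["joint_positions"])
T=capture("scene");print(crop(T,(335,145),80,60,10,"pics/g3.png"))
E
```

```text
time: 4.97
tool_pos: [524.2, 300.4, 336.5]
tcp_rot: [-3.141, 0.011, -2.739]
contact_force: [1.9, 0.4, -1.1]
grip_width: 64.9
finger_force: 30.0
[ 1.8561138   0.36878471 -1.11198879] [ 0.08584703 -0.06627977 -0.00792647] [ 3.93604739e-01  5.40603598e-01  1.39945107e+00 -4.34497197e-04
  1.19007837e+00 -1.57933181e+00]
(295, 115)
```

View pics/g3.png

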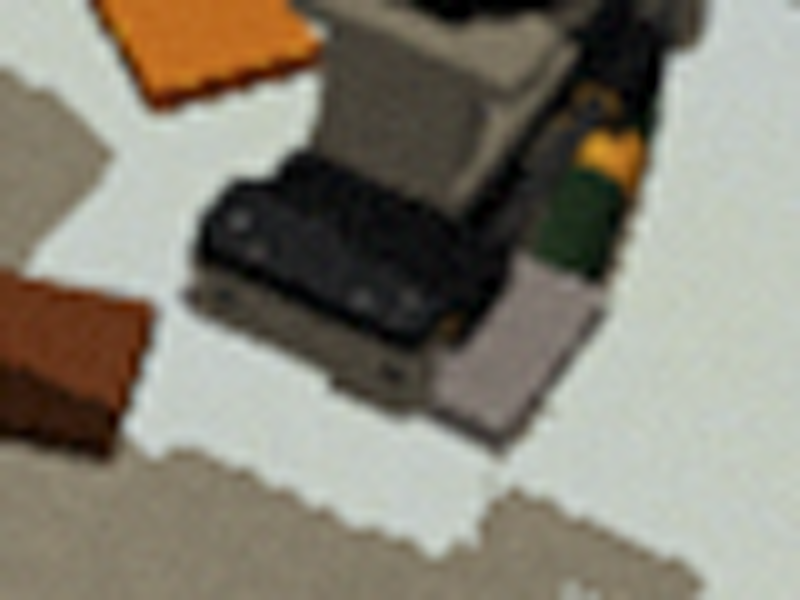

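The bar is gripped, with its far end at scene (345,158) and the gap below it clear. It stays level and does not swing. I will pivot it by pressing its far end on the table's front edge, then turn it round and finish the rotation against the plate.

Run:
```python
from h import *
S=capture("scene")
n=np.array([-.39,.92])
for s in(1,-1):
    for z in(165,150,185): print(s,z,np.round(proj(S,[524+.92*41+s*32.5*n[0],300+.39*41+s*32.5*n[1],z])))
w=.246;R=np.array([[np.cos(w),-np.sin(w)],[np.sin(w),np.cos(w)]])
P=R@[-81,-65]+[576,-8.5];print(P)
go(P[0],P[1],350,w+np.pi)
```

```text
1 165 [355. 144.]
1 150 [354. 148.]
1 185 [356. 140.]
-1 165 [345. 158.]
-1 150 [344. 161.]
-1 185 [346. 154.]
[513.26777517 -91.26876203]
go m/rad: 0.1621 -0.3561 -0.0196 spin 0.1562
```

```bash
python3 -m inch '[[0,0,-0.02,0.05,0.5],[0.162,-0.356,-0.02,0.156,0.5],[0.162,-0.356,-0.02,0.156,0.5],[0.162,-0.356,-0.02,0.156,0.5],[0.162,-0.356,-0.02,0.156,0.5],[0.162,-0.356,-0.02,0.156,0.5],[0.162,-0.356,-0.02,0.156,0.5],[0.162,-0.356,-0.02,0.156,0.5]]'
python3 -c "
from h import *
go(513.3,-91.3,270,.246+np.pi)"
```

```text
time: 5.73
tool_pos: [514.8, 6.6, 347.4]
tcp_rot: [3.14, -0.004, -2.895]
contact_force: [0.9, -0.5, -3.1]
grip_width: 64.6
finger_force: 30.0
go m/rad: 0.0253 -0.0946 0.0774 spin 0.0004
```

```bash
python3 -m inch '[[0.025,-0.09,0,0,0.5],[0.025,-0.09,0,0,0.5],[0.025,-0.09,0.03,0,0.5],[0.025,-0.09,0.07,0,0.5],[0.025,-0.09,0.07,0,0.5],[0.025,-0.09,0.07,0,0.5]]'
python3 -c "
from h import *
go(513.3,-91.3,270,.246+np.pi);S=capture('scene');T=capture('top')
a=np.hstack([cv2.resize(p['color'][y:y+60,x:x+60,::-1],(400,400),interpolation=2) for p,x,y in((S,212,185),(T,282,188))]);cv2.imwrite('pics/e1.png',a)"
```

```text
time: 6.23
tool_pos: [512.3, -84.7, 276.9]
tcp_rot: [3.137, -0.008, -2.896]
contact_force: [0.9, -0.4, -2.7]
grip_width: 64.6
finger_force: 30.0
go m/rad: 0.0007 -0.0066 0.0069 spin -0.0003
```

View pics/e1.png

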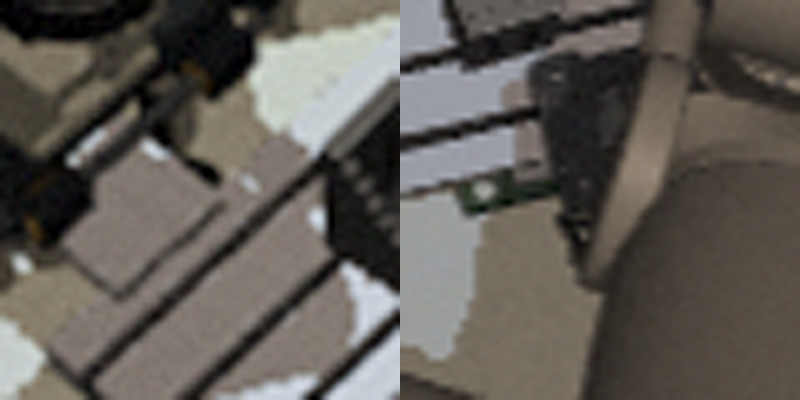

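The scene crop shows the bar's far end over the table's front strip, parallel to the slot and clear of the plate. I'll press down slowly.

```bash
python3 -m inch '[[0,-0.004,0.01,0,0.5],[0,-0.004,0.018,0,0.5],[0,-0.004,0.024,0,0.5],[0,-0.004,0.028,0,0.5],[0,-0.004,0.031,0,0.5],[0,-0.004,0.031,0,0.5]]'
python3 -m inch '[[0,0,0.003,0,0.5],[0,0,0.005,0,0.5],[0,0,0.005,0,0.5]]'
```

```text
time: 6.83
tool_pos: [514.3, -88.6, 248.8]
tcp_rot: [3.141, -0.001, -2.895]
contact_force: [-0.7, -0.1, -1.1]
grip_width: 64.5
finger_force: 30.0
time: 7.08
tool_pos: [514.3, -88.6, 244.7]
tcp_rot: [-3.142, 0.0, -2.895]
contact_force: [-5.2, 0.8, 8.2]
grip_width: 64.4
finger_force: 30.0
```

```bash
python3 -m inch '[[0,0,0.002,0,0.5],[0,0,0.004,0,0.5],[0,0,0.004,0,0.5]]'
python3 -m inch '[[0,0,0.002,0,0.5],[0,0,0.004,0,0.5],[0,0,0.004,0,0.5]]'
```

```text
time: 7.33
tool_pos: [514.4, -88.6, 241.0]
tcp_rot: [-3.141, 0.001, -2.895]
contact_force: [-4.5, 1.1, 9.9]
grip_width: 64.3
finger_force: 30.0
time: 7.58
tool_pos: [514.7, -88.5, 237.2]
tcp_rot: [-3.141, 0.002, -2.895]
contact_force: [-3.6, 2.6, 11.3]
grip_width: 64.6
finger_force: 30.0
```

```bash
python3 -c "
from h import *
o=get_obs();print(o['contact_force'],o['moment']);S=capture('scene')
a=cv2.resize(S['color'][175:235,202:272,::-1],(700,600),interpolation=2);cv2.imwrite('pics/e2.png',a)"
```

```text
[-3.58850495  2.57514752 11.29468549] [0.44526685 0.47908515 0.02937101]
```

View pics/e2.png

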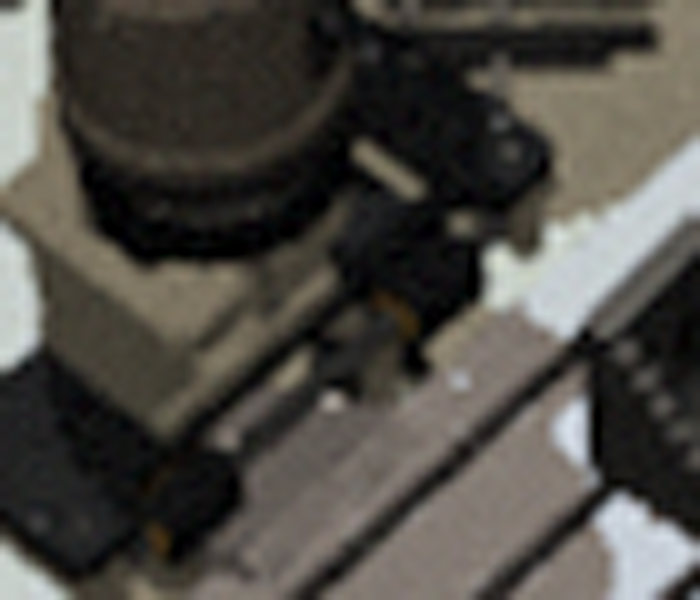

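```bash
python3 -m inch '[[0,0,0.0015,0,0.5],[0,0,0.0025,0,0.5],[0,0,0.0025,0,0.5]]'
python3 -m inch '[[0,0,-0.04,0,0.5],[0,0,-0.08,0,0.5],[0,0,-0.12,0,0.5],[0,0,-0.15,0,0.5],[0,0,-0.16,0,0.5],[0,0,-0.16,0,0.5]]'
python3 -c "
from h import *
o=get_obs();print(o['contact_force'],o['moment'],o['joint_positions'])
go(470,-60,390,.33)
go(470,-60,390,.33+np.pi)"
```

```text
time: 7.88
tool_pos: [514.8, -88.6, 235.1]
tcp_rot: [-3.14, 0.002, -2.895]
contact_force: [-4.8, 2.8, 13.5]
grip_width: 64.9
finger_force: 30.0
time: 8.38
tool_pos: [514.8, -88.8, 395.7]
tcp_rot: [-3.138, 0.005, -2.895]
contact_force: [-0.1, -0.1, -3.6]
grip_width: 64.6
finger_force: 30.0
[-0.12051746 -0.09265631 -3.5567849 ] [ 0.03983083 -0.05078724 -0.01477921] [-3.17605369e-01  3.43370485e-01  1.54820655e+00  1.13688559e-04
  1.24403166e+00 -2.13480197e+00]
go m/rad: 0.0365 0.0389 0.0057 spin 3.0580
go m/rad: 0.0365 0.0389 0.0057 spin -0.0836
```

```bash
python3 -m inch '[[0.03,0.04,0,0.12,0.5],[0.03,0.04,0,0.24,0.5],[0.03,0.04,0,0.36,0.5],[0.03,0.04,0,0.48,0.5],[0.03,0.04,0,0.6,0.5],[0.03,0.04,0,0.72,0.5],[0.03,0.04,0,0.84,0.5],[0.03,0.04,0,0.96,0.5]]'
python3 -m inch '[[0,0,0,0.12,0.5],[0,0,0,0.24,0.5],[0,0,0,0.36,0.5],[0,0,0,0.48,0.5],[0,0,0,0.6,0.5],[0,0,0,0.72,0.5],[0,0,0,0.84,0.5],[0,0,0,0.96,0.5]]'
python3 -m inch '[[0,0,0,0.12,0.5],[0,0,0,0.24,0.5],[0,0,0,0.36,0.5],[0,0,0,0.48,0.5],[0,0,0,0.6,0.5],[0,0,0,0.72,0.5],[0,0,0,0.84,0.5],[0,0,0,0.96,0.5]]'
python3 -c "
from h import *
go(484,-11.7,316,.335)"
```

```text
time: 9.05
tool_pos: [475.3, -57.2, 390.3]
tcp_rot: [-3.14, -0.005, 2.422]
contact_force: [-0.5, 0.2, -1.8]
grip_width: 64.6
finger_force: 30.0
time: 9.72
tool_pos: [475.3, -57.2, 390.2]
tcp_rot: [-3.137, -0.001, 1.462]
contact_force: [-0.4, -0.7, -1.5]
grip_width: 64.4
finger_force: 30.0
time: 10.38
tool_pos: [475.3, -57.2, 390.2]
tcp_rot: [-3.138, 0.004, 0.502]
contact_force: [0.3, -0.3, -2.5]
grip_width: 64.8
finger_force: 30.0
go m/rad: 0.0296 -0.0357 0.0742 spin 0.1669
```

```bash
python3 -m inch '[[0.029,-0.035,0,0.08,0.5],[0.029,-0.035,0.02,0.15,0.5],[0.029,-0.035,0.04,0.15,0.5],[0.029,-0.035,0.06,0.15,0.5],[0.029,-0.035,0.06,0.15,0.5],[0.029,-0.035,0.06,0.15,0.5]]'
python3 -c "
from h import *
go(484,-11.7,316,.335);S=capture('scene');T=capture('top')
a=np.hstack([cv2.resize(p['color'][y:y+60,x:x+60,::-1],(400,400),interpolation=2) for p,x,y in((S,232,165),(T,262,168))]);cv2.imwrite('pics/e3.png',a)"
```

```text
time: 10.88
tool_pos: [483.4, -12.5, 330.8]
tcp_rot: [-3.138, 0.005, 0.358]
contact_force: [1.2, -1.0, -2.2]
grip_width: 64.7
finger_force: 30.0
go m/rad: 0.0009 -0.0005 0.0148 spin 0.0229
```

View pics/e3.png

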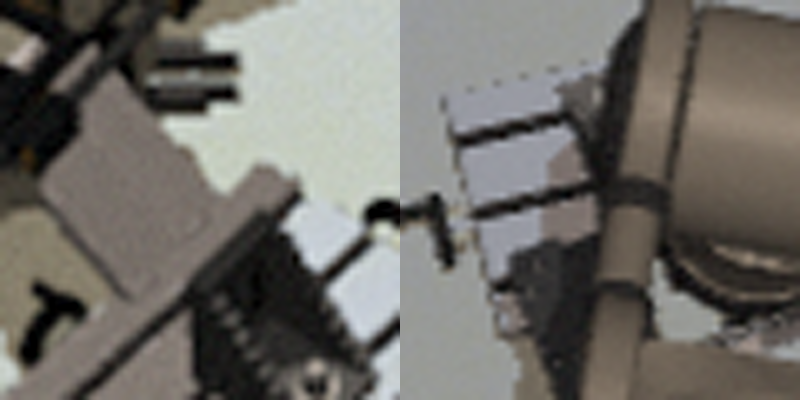

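The scene crop shows the bar tilted steeply, its lower end leading towards the plate. Its near-side edge runs from (238,193) to (251,210). I will work out the tilt from those pixels.

```bash
python3 -c "
from h import *
S=capture('scene');o=get_obs();p=o['tool_pos'];w=o['tcp_rot'][2]
X=np.array([np.cos(w),np.sin(w),0]);Y=np.array([-np.sin(w),np.cos(w),0]);Z=np.array([0,0,1.])
ax=p-[0,0,174]
for t in(30,40,50,60):
    c,s=np.cos(np.radians(t)),np.sin(np.radians(t)); u=c*X-s*Z; n=s*X+c*Z
    print(t,[np.round(proj(S,ax+l*u+6*n-32.5*Y),1).tolist() for l in(69,-41)], np.round(ax+69*u-6*n,0), 'lead',69*c+6*s)
go(484,-11.7,316,.335)
"
```

```text
30 [[254.1, 208.8], [226.0, 181.5]] [537.   7. 120.] lead 62.75575286112627
40 [[252.5, 209.8], [227.3, 181.2]] [530.   4. 111.] lead 56.71379223332872
50 [[250.4, 210.4], [228.8, 181.2]] [521.   1. 103.] lead 48.94861172708508
60 [[248.0, 210.4], [230.6, 181.5]] [512.  -3.  97.] lead 39.69615242270664
go m/rad: 0.0002 -0.0011 0.0177 spin 0.0225
```

```bash
python3 -m inch '[[0.005,-0.001,0.008,0.022,0.5],[0.012,-0.001,0.017,0.022,0.5],[0.018,-0.001,0.017,0.022,0.5],[0.022,-0.001,0.017,0.022,0.5],[0.022,-0.001,0.017,0.022,0.5]]'
python3 -m inch '[[0.002,0,0,0,0.5],[0.004,0,0,0,0.5],[0.004,0,0,0,0.5]]'
python3 -m inch '[[0.002,0,0,0,0.5],[0.004,0,0,0,0.5],[0.004,0,0,0,0.5]]'
python3 -m inch '[[0.002,0,0,0,0.5],[0.004,0,0,0,0.5],[0.004,0,0,0,0.5]]'
```

```text
time: 11.45
tool_pos: [504.9, -3.8, 316.4]
tcp_rot: [3.142, 0.0, 0.337]
contact_force: [-0.9, -0.5, -2.8]
grip_width: 64.5
finger_force: 30.0
time: 11.7
tool_pos: [506.8, -3.0, 316.1]
tcp_rot: [-3.141, 0.005, 0.336]
contact_force: [-7.0, -3.4, 0.2]
grip_width: 64.4
finger_force: 30.0
time: 11.95
tool_pos: [509.8, -1.8, 315.9]
tcp_rot: [-3.14, 0.008, 0.336]
contact_force: [-11.1, -3.1, 2.9]
grip_width: 65.0
finger_force: 30.0
time: 12.2
tool_pos: [514.0, -0.3, 316.0]
tcp_rot: [-3.14, 0.006, 0.336]
contact_force: [-8.8, -2.8, 0.9]
grip_width: 64.7
finger_force: 30.0
```

```bash
python3 -m inch '[[0.002,0,0,0,0.5],[0.004,0,0,0,0.5],[0.006,0,0,0,0.5],[0.006,0,0,0,0.5]]'
python3 -m inch '[[0.002,0,0,0,0.5],[0.004,0,0,0,0.5],[0.006,0,0,0,0.5],[0.006,0,0,0,0.5]]'
python3 -m inch '[[0.002,0,0,0,0.5],[0.004,0,0,0,0.5],[0.006,0,0,0,0.5],[0.006,0,0,0,0.5]]'
python3 -c "
from h import *
o=get_obs();print(o['moment'])"
```

```text
time: 12.53
tool_pos: [520.1, 1.7, 316.1]
tcp_rot: [-3.14, 0.004, 0.336]
contact_force: [-7.0, -2.6, 0.2]
grip_width: 64.9
finger_force: 30.0
time: 12.87
tool_pos: [526.0, 3.8, 316.2]
tcp_rot: [-3.141, 0.004, 0.336]
contact_force: [-4.3, -1.6, -0.6]
grip_width: 64.9
finger_force: 30.0
time: 13.2
tool_pos: [531.8, 5.8, 316.2]
tcp_rot: [-3.141, 0.003, 0.336]
contact_force: [-6.4, -0.7, -0.6]
grip_width: 64.6
finger_force: 30.0
[-0.44700314  1.30436911 -0.10214987]
```

```bash
python3 -m inch '[[0.002,0,0,0,0.5],[0.004,0,0,0,0.5],[0.006,0,0,0,0.5],[0.006,0,0,0,0.5]]'
python3 -m inch '[[0.002,0,0,0,0.5],[0.004,0,0,0,0.5],[0.004,0,0,0,0.5]]'
python3 -c "
from h import *
S=capture('scene');T=capture('top')
for p in(S,T):
    for f in(tip_of,trace):
        for d in f(p,'bar')[:4]: print(round(d['conf'],2),np.round(d.get('rect',d.get('centre')),1))
"
```

```text
time: 13.53
tool_pos: [537.5, 7.7, 316.3]
tcp_rot: [-3.141, 0.003, 0.336]
contact_force: [-4.9, -1.7, -0.1]
grip_width: 64.9
finger_force: 30.0
time: 13.78
tool_pos: [541.3, 9.0, 316.3]
tcp_rot: [-3.141, 0.003, 0.336]
contact_force: [-4.6, -1.7, -0.5]
grip_width: 64.6
finger_force: 30.0
0.81 [309.3 110.3]
0.79 [257.5 201.3]
0.65 [390.4 111.8]
0.62 [291.  150.4]
0.79 [314.4 114.   29.1  23.4]
0.75 [294.8 150.6  35.7  24.4]
0.74 [389.4 114.2  33.2  20.9]
0.63 [262.8 203.6  16.   31.6]
0.91 [119.9 238.7]
0.82 [180.2 290.5]
0.73 [228.  257.4]
0.95 [119.1 239.6  25.1  31.4]
0.89 [181.6 288.5  28.8  29.3]
0.61 [223.2 249.6  31.1  18.8]
```

```bash
python3 -m inch '[[0.001,0,0,0,0.5],[0.002,0,0,0,0.5],[0.002,0,0,0,0.5]]'
python3 -m inch '[[0.001,0,0,0,0.5],[0.002,0,0,0,0.5],[0.002,0,0,0,0.5]]'
```

```text
time: 14.33
tool_pos: [543.0, 9.6, 316.3]
tcp_rot: [-3.141, 0.003, 0.336]
contact_force: [-5.7, -2.3, 0.2]
grip_width: 64.8
finger_force: 30.0
time: 14.58
tool_pos: [544.9, 10.3, 316.3]
tcp_rot: [-3.141, 0.003, 0.336]
contact_force: [-5.3, -1.6, 0.3]
grip_width: 64.8
finger_force: 30.0
```

```bash
python3 -m inch '[[0.001,0,0,0,0.5],[0.002,0,0,0,0.5],[0.002,0,0,0,0.5]]'
python3 -m inch '[[0.001,0,0,0,0.5],[0.002,0,0,0,0.5],[0.002,0,0,0,0.5]]'
python3 -m inch '[[0.001,0,0,0,0.5],[0.0015,0,0,0,0.5],[0.0015,0,0,0,0.5]]'
```

```text
time: 14.83
tool_pos: [546.8, 11.0, 316.3]
tcp_rot: [-3.141, 0.004, 0.336]
contact_force: [-5.1, -1.3, 0.6]
grip_width: 64.3
finger_force: 30.0
time: 15.08
tool_pos: [548.7, 11.6, 316.3]
tcp_rot: [-3.141, 0.004, 0.336]
contact_force: [-5.7, -1.1, 0.9]
grip_width: 64.4
finger_force: 30.0
time: 15.33
tool_pos: [550.0, 12.1, 316.3]
tcp_rot: [-3.141, 0.004, 0.336]
contact_force: [-5.3, -0.5, 0.6]
grip_width: 64.4
finger_force: 30.0
```

```bash
python3 -m inch '[[0,0,0.001,0,0.5],[0,0,0.002,0,0.5],[0,0,0.002,0,0.5]]'
python3 -m inch '[[0,0,0.0005,0,0.5],[0,0,0.001,0,0.5],[0,0,0.001,0,0.5]]'
python3 -m inch '[[0,0,0.0005,0,0.5],[0,0,0.001,0,0.5],[0,0,0.001,0,0.5]]'
```

```text
time: 15.58
tool_pos: [550.0, 12.1, 314.2]
tcp_rot: [-3.141, 0.004, 0.336]
contact_force: [-5.1, -1.7, -0.2]
grip_width: 64.8
finger_force: 30.0
time: 15.83
tool_pos: [550.0, 12.0, 313.2]
tcp_rot: [-3.141, 0.004, 0.336]
contact_force: [-6.6, -1.7, 0.5]
grip_width: 65.1
finger_force: 30.0
time: 16.08
tool_pos: [550.0, 12.1, 312.2]
tcp_rot: [-3.141, 0.004, 0.336]
contact_force: [-5.8, -1.4, -0.0]
grip_width: 64.3
finger_force: 30.0
```

```bash
python3 -m inch '[[0,0,0.0005,0,0.5],[0,0,0.001,0,0.5],[0,0,0.001,0,0.5]]'
python3 -m inch '[[0,0,0.0005,0,0.5],[0,0,0.001,0,0.5],[0,0,0.001,0,0.5]]'
python3 -m inch '[[0,0,0.0005,0,0.5],[0,0,0.001,0,0.5],[0,0,0.001,0,0.5]]'
```

```text
time: 16.33
tool_pos: [550.0, 12.1, 311.2]
tcp_rot: [-3.141, 0.004, 0.336]
contact_force: [-6.9, -2.5, 0.4]
grip_width: 64.8
finger_force: 30.0
time: 16.58
tool_pos: [550.0, 12.1, 310.1]
tcp_rot: [-3.141, 0.004, 0.336]
contact_force: [-4.7, -1.8, -0.0]
grip_width: 64.6
finger_force: 30.0
time: 16.83
tool_pos: [550.0, 12.1, 309.2]
tcp_rot: [-3.141, 0.004, 0.336]
contact_force: [-5.8, -1.3, -1.0]
grip_width: 64.8
finger_force: 30.0
```

```bash
python3 -m inch '[[0,0,0.0005,0,0.5],[0,0,0.001,0,0.5],[0,0,0.001,0,0.5]]'
python3 -m inch '[[0,0,0.0005,0,0.5],[0,0,0.001,0,0.5],[0,0,0.001,0,0.5]]'
python3 -m inch '[[0,0,0.0005,0,0.5],[0,0,0.001,0,0.5],[0,0,0.001,0,0.5]]'
```

```text
time: 17.08
tool_pos: [550.0, 12.1, 308.5]
tcp_rot: [-3.141, 0.003, 0.336]
contact_force: [-5.7, -1.7, 2.0]
grip_width: 64.7
finger_force: 30.0
time: 17.33
tool_pos: [550.1, 12.2, 308.4]
tcp_rot: [-3.141, 0.002, 0.336]
contact_force: [-7.4, -0.8, 7.2]
grip_width: 64.8
finger_force: 30.0
time: 17.58
tool_pos: [550.4, 12.3, 308.3]
tcp_rot: [3.142, 0.0, 0.336]
contact_force: [-7.4, -0.2, 13.2]
grip_width: 64.5
finger_force: 30.0
```

```bash
python3 -m inch '[[0,0,-0.0012,0,0.5],[0.001,0,-0.0012,0,0.5],[0.001,0,-0.0012,0,0.5]]'
python3 -m inch '[[0.0005,0,0,0,0.5],[0.001,0,0,0,0.5],[0.001,0,0,0,0.5]]'
python3 -m inch '[[0.0005,0,0,0,0.5],[0.001,0,0,0,0.5],[0.001,0,0,0,0.5]]'
python3 -c "
from h import *
o=get_obs();print(o['moment'],o['contact_force'])"
```

```text
time: 17.83
tool_pos: [551.3, 12.6, 308.4]
tcp_rot: [-3.141, 0.002, 0.336]
contact_force: [-6.5, -0.9, 6.7]
grip_width: 64.6
finger_force: 30.0
time: 18.08
tool_pos: [552.2, 12.9, 308.4]
tcp_rot: [-3.141, 0.002, 0.336]
contact_force: [-7.0, -0.7, 7.3]
grip_width: 64.8
finger_force: 30.0
time: 18.33
tool_pos: [553.2, 13.2, 308.4]
tcp_rot: [-3.141, 0.002, 0.336]
contact_force: [-7.0, -1.5, 6.7]
grip_width: 64.6
finger_force: 30.0
[-0.43272636  1.76526477 -0.09365733] [-7.00246924 -1.46290031  6.68317725]
```

```bash
python3 -m inch '[[0.0005,0,0,0,0.5],[0.001,0,0,0,0.5],[0.001,0,0,0,0.5]]'
python3 -m inch '[[0.0005,0,0,0,0.5],[0.001,0,0,0,0.5],[0.001,0,0,0,0.5]]'
python3 -c "
from h import *
o=get_obs();print(o['moment'],o['contact_force'])"
```

```text
time: 18.58
tool_pos: [554.1, 13.5, 308.3]
tcp_rot: [-3.141, 0.002, 0.336]
contact_force: [-7.1, -1.4, 7.9]
grip_width: 64.8
finger_force: 30.0
time: 18.83
tool_pos: [555.0, 13.8, 308.3]
tcp_rot: [-3.141, 0.002, 0.336]
contact_force: [-7.3, -1.3, 7.0]
grip_width: 64.8
finger_force: 30.0
[-0.41483199  1.74208869 -0.09607124] [-7.30836849 -1.32306959  6.98303638]
```

```bash
python3 -m inch '[[0.0005,0,0,0,0.5],[0.001,0,0,0,0.5],[0.001,0,0,0,0.5]]'
python3 -m inch '[[0.0005,0,0,0,0.5],[0.001,0,0,0,0.5],[0.001,0,0,0,0.5]]'
python3 -m inch '[[0.0005,0,0,0,0.5],[0.001,0,0,0,0.5],[0.001,0,0,0,0.5]]'
```

```text
time: 19.08
tool_pos: [556.0, 14.1, 308.3]
tcp_rot: [-3.141, 0.002, 0.336]
contact_force: [-6.6, -1.6, 6.3]
grip_width: 64.7
finger_force: 30.0
time: 19.33
tool_pos: [556.9, 14.5, 308.2]
tcp_rot: [-3.141, 0.002, 0.336]
contact_force: [-6.6, -2.2, 6.8]
grip_width: 64.5
finger_force: 30.0
time: 19.58
tool_pos: [557.9, 14.8, 308.2]
tcp_rot: [-3.141, 0.002, 0.336]
contact_force: [-6.3, -1.3, 6.4]
grip_width: 64.1
finger_force: 30.0
```

```bash
python3 -m inch '[[0.0005,0,0,0,0.5],[0.001,0,0,0,0.5],[0.001,0,0,0,0.5]]'
python3 -m inch '[[0.0005,0,0,0,0.5],[0.001,0,0,0,0.5],[0.001,0,0,0,0.5]]'
python3 -c "
from h import *
S=capture('scene');o=get_obs();p=o['tool_pos'];w=o['tcp_rot'][2];print(o['moment'],p,o['contact_force'])
d=[d for d in trace(S,'bar') if abs(d['rect'][0]-265)<12 and abs(d['rect'][1]-202)<12]
for e in d:
    ys,xs=np.nonzero(e['pixels']); print(e['rect'],e['conf']); h=cv2.convexHull(np.c_[xs,ys].astype(np.float32)); print(cv2.approxPolyDP(h,1.2,True)[:,0].tolist())
X=np.array([np.cos(w),np.sin(w),0]);Y=np.array([-np.sin(w),np.cos(w),0]);Z=np.array([0,0,1.])
ax=p-[0,0,174]; l=64
for t in(75,80,85,90):
    c,s=np.cos(np.radians(t)),np.sin(np.radians(t)); u=c*X-s*Z; n=s*X+c*Z
    print(t,[np.round(proj(S,ax+(l-110)*u+k*6*n+j*32.5*Y),1).tolist() for k,j in((1,-1),(1,1),(-1,1),(-1,-1))])
"
```

```text
time: 19.83
tool_pos: [558.8, 15.1, 308.1]
tcp_rot: [-3.141, 0.002, 0.336]
contact_force: [-6.7, -1.0, 6.4]
grip_width: 65.0
finger_force: 30.0
time: 20.08
tool_pos: [559.7, 15.4, 308.1]
tcp_rot: [-3.141, 0.002, 0.336]
contact_force: [-5.6, -2.4, 5.6]
grip_width: 64.2
finger_force: 30.0
[-0.48996701  1.70948771 -0.10845192] [559.69709976  15.40405796 308.05798285] [-6.38575133 -0.94455     4.85619765]
75 [[256.7, 200.3], [270.8, 185.1], [267.5, 183.8], [253.4, 198.9]]
80 [[257.8, 200.9], [272.0, 185.7], [268.6, 184.2], [254.5, 199.3]]
85 [[259.0, 201.6], [273.1, 186.4], [269.7, 184.6], [255.6, 199.8]]
90 [[260.2, 202.4], [274.3, 187.2], [270.9, 185.1], [256.7, 200.3]]
```

```bash
python3 -c "
from h import *
S=capture('scene');o=get_obs();p=o['tool_pos'];w=.336
X=np.array([np.cos(w),np.sin(w),0]);Y=np.array([-np.sin(w),np.cos(w),0])
for d in(0,3,6,9,12):
    b=np.r_[p[:2],145]+d*X; print(d,[np.round(proj(S,b+j*25*Y),1).tolist() for j in(-1,1)])
for e in trace(S,'bar')+trace(S,'angle_plate'): print(np.round(e['rect'],1),round(e['conf'],2))
# luminance profile perpendicular to strip at y=0
g=cv2.cvtColor(S['color'],cv2.COLOR_RGB2GRAY)
for z in(145,172):
  print(z,[int(cv2.getRectSubPix(g,(1,1),tuple(map(float,proj(S,np.r_[p[:2],z]+d*X+0*Y))))[0,0]) for d in range(-24,31,3)])
"
```

```text
0 [[260.4, 206.9], [271.1, 195.3]]
3 [[261.3, 207.4], [271.9, 195.8]]
6 [[262.1, 207.9], [272.8, 196.3]]
9 [[263.0, 208.5], [273.6, 196.8]]
12 [[263.8, 209.0], [274.5, 197.3]]
[390.6 112.5  35.3  23.1] 0.92
[295.1 149.2  28.6  18.5] 0.75
[311.5 113.3  30.3  27.4] 0.62
[263.  207.2  12.8  29.7] 0.44
[274.4 214.4  28.5  33.9] 0.91
145 [17, 11, 15, 16, 14, 13, 17, 16, 12, 12, 20, 23, 23, 19, 14, 24, 24, 25, 26]
172 [127, 124, 119, 91, 28, 15, 10, 31, 62, 64, 48, 39, 34, 40, 44, 35, 35, 39, 39]
```

```bash
python3 -c "
from h import *
S=capture('scene')
c=S['color'].astype(int)
g=c.mean(2).astype(int)
print('     '+' '.join('%3d'%x for x in range(244,286)))
for y in range(184,226): print(y,' '.join('%3d'%v for v in g[y,244:286]))
"
```

```text
244 245 246 247 248 249 250 251 252 253 254 255 256 257 258 259 260 261 262 263 264 265 266 267 268 269 270 271 272 273 274 275 276 277 278 279 280 281 282 283 284 285
184  99 122 115 127 132 110  52   7   7  16   9  14  11  16  17  35  46  35  25  14   2   4  46  73  79  79  65  70  50  44  18  30  45  25  25  42  40  33  30   3   0  30
185  99 121 118 125 116  69  19  11   6  24  27   1  11  12  12  17  25  38  47  35  13   4  49  65  60  61  73  70  46  19  33  57  66  49  35  39  30  22  18   6  30 113
186  97 126 127 119  73  23  16  13  21  43  42  57  65  22   8  11  12  14  25  31  26   2  47  71  65  64  58  50  24  24  61  66  51  39  27  55  83  73  21  28 117 185
187  98 113  97  69  16   3  17   8  23  43  70 115 115  77  39   8   4  14  12  11  19  14  51  68  66  65  51  25  14  34  50  52  41  38  38 118 176 172 118 123 184 204
188  99  81  29   8  17   7  13  16  33  67 113 126 124 120  96  72  34   1  16  14  11  15  38  60  66  53  31   7   1   3  24  44  40  29  68 164 208 208 193 189 203 199
189  89  42  15  17   8  11  12  28  54 100 125 123 122 119 124 120  95 
[... 5591 characters left out ...]
  42  41  33
222  81  27  24 118 189 212 212 215 181 122 128 129 121 101  86  99 114  79  34  31  22  21  19  22  29  24  24  16  38  39  41  51  57  43  40  46  38  63  76  46  43  42
223  30  56 130 189 212 210 210 198 157 118 123 129 128 124 113 120 122  87  36  18  26  26  23  25  22  24  18  27  29  39  32  54  70  48  23  19  25  65  79  46  42  37
224  63 148 200 211 210 207 198 156 121 125 124 123 123 122 126 120  81  35  21  63  77  53  28  26  31  24  26  28  28  30  31  48  72  73  54  49  60  78  69  42  44  32
225 167 199 210 209 211 199 152 116 124 125 122 124 124 122 108  80  34  24  65 112 125 104  73  34  21  29  25  16  25  26  33  38  49  73  76  71  73  64  48  38  33  55
```

```bash
python3 -c "
from h import *
S=capture('scene');p=get_obs()['tool_pos'];w=.336
X=np.array([np.cos(w),np.sin(w),0]);Y=np.array([-np.sin(w),np.cos(w),0])
P=np.array([559.6,14.6,0]);P0=P*1
print('plate est rel tool',(P-p)@X,(P-p)@Y)
print('plate -y front edge z70,110,145',[np.round(proj(S,np.r_[P[:2],z]-25*Y),1).tolist() for z in(70,110,145)])
for d in(-9,-6,-3,0):
    b=p+d*X-32.5*Y
    print(d,'robot side',[np.round(proj(S,np.r_[(b-6*X)[:2],z]),1).tolist() for z in(70,85,100)],'plate side',[np.round(proj(S,np.r_[(b+6*X)[:2],z]),1).tolist() for z in(70,85,100)])
"
```

```text
plate est rel tool -0.34318232304152363 -0.7305206504243624
plate -y front edge z70,110,145 [[260.8, 221.7], [260.5, 214.0], [260.2, 207.0]]
-9 robot side [[255.4, 220.8], [255.3, 217.9], [255.1, 215.0]] plate side [[258.7, 222.8], [258.5, 220.0], [258.4, 217.1]]
-6 robot side [[256.2, 221.3], [256.1, 218.4], [255.9, 215.5]] plate side [[259.5, 223.3], [259.4, 220.5], [259.2, 217.6]]
-3 robot side [[257.0, 221.8], [256.9, 218.9], [256.7, 216.0]] plate side [[260.3, 223.8], [260.2, 221.0], [260.1, 218.1]]
0 robot side [[257.9, 222.3], [257.7, 219.5], [257.6, 216.6]] plate side [[261.1, 224.3], [261.0, 221.5], [260.9, 218.6]]
```

```bash
cat > st.py <<'E'
from h import *
F=[];M=[]
for i in range(6):
    capture('scene');o=get_obs();F.append(o['contact_force']);M.append(o['moment'])
F=np.mean(F,0);M=np.mean(M,0);w=o['tcp_rot'][2]
X=np.array([np.cos(w),np.sin(w),0]);Y=np.array([-np.sin(w),np.cos(w),0])
print('t',o['time'],'pos',np.round(o['tool_pos'],1),'FX,FY,FZ',np.round([F@X,F@Y,F[2]],2),'MX,MY,MZ',np.round([M@X,M@Y,M[2]],3))
FXm=F@X; print('force height if at x=0:',round(o['tool_pos'][2]-1000*abs(M@Y/FXm),0))
E
python3 st.py; python3 -m inch '[[0,0,-0.001,0,0.5],[0,0,-0.002,0,0.5],[0,0,-0.002,0,0.5]]'; python3 st.py
```

```text
t 20.7333 pos [559.7  15.4 308. ] FX,FY,FZ [-6.4   1.02  4.87] MX,MY,MZ [ 0.06   1.797 -0.092]
force height if at x=0: 27.0
time: 20.98
tool_pos: [559.7, 15.4, 308.9]
tcp_rot: [-3.141, 0.003, 0.336]
contact_force: [-4.9, -1.9, -3.2]
grip_width: 64.8
finger_force: 30.0
t 21.2833 pos [559.7  15.5 308.9] FX,FY,FZ [-6.17 -0.1  -2.42] MX,MY,MZ [-0.078  1.55  -0.104]
force height if at x=0: 58.0
```

```bash
python3 -m inch '[[0,0,0.001,0,0.5],[0,0,0.002,0,0.5],[0,0,0.003,0,0.5],[0,0,0.003,0,0.5]]'; python3 st.py;  python3 -m inch '[[0,0,0.001,0,0.5],[0,0,0.002,0,0.5],[0,0,0.002,0,0.5]]'; python3 st.py
```

```text
time: 21.62
tool_pos: [560.3, 15.7, 307.9]
tcp_rot: [3.142, -0.001, 0.336]
contact_force: [-6.5, -1.3, 7.5]
grip_width: 64.5
finger_force: 30.0
t 21.9167 pos [560.3  15.8 307.9] FX,FY,FZ [-5.49  2.03  7.7 ] MX,MY,MZ [ 0.378  1.621 -0.092]
force height if at x=0: 12.0
time: 22.17
tool_pos: [560.9, 16.1, 307.5]
tcp_rot: [3.141, -0.005, 0.336]
contact_force: [-5.9, 2.6, 15.8]
grip_width: 64.6
finger_force: 30.0
t 22.4667 pos [560.9  16.1 307.6] FX,FY,FZ [-4.92  3.63 16.34] MX,MY,MZ [ 0.73   1.494 -0.071]
force height if at x=0: 4.0
```

```bash
python3 -m inch '[[-0.0005,0,0.001,0,0.5],[-0.001,0,0.002,0,0.5],[-0.001,0,0.002,0,0.5]]'; python3 st.py;  python3 -m inch '[[0,0,0.001,0,0.5],[-0.001,0,0.002,0,0.5],[-0.001,0,0.002,0,0.5]]'; python3 st.py
```

```text
time: 22.72
tool_pos: [560.6, 16.0, 307.3]
tcp_rot: [3.14, -0.009, 0.336]
contact_force: [-5.5, 2.8, 25.1]
grip_width: 64.3
finger_force: 30.0
t 23.0167 pos [560.6  16.1 307.3] FX,FY,FZ [-3.94  5.64 25.06] MX,MY,MZ [ 1.108  1.285 -0.046]
force height if at x=0: -19.0
time: 23.27
tool_pos: [560.4, 16.1, 307.0]
tcp_rot: [3.139, -0.013, 0.336]
contact_force: [-4.8, 6.6, 32.8]
grip_width: 64.2
finger_force: 30.0
t 23.5667 pos [560.4  16.1 307. ] FX,FY,FZ [-2.14  7.55 32.66] MX,MY,MZ [ 1.513  1.001 -0.032]
force height if at x=0: -161.0
```

```bash
python3 -m inch '[[0,0,-0.003,0,0.5],[0.001,0,-0.006,0,0.5],[0.001,0,-0.007,0,0.5],[0.001,0,-0.007,0,0.5]]'; python3 st.py; python3 -c "
from h import *
g=np.mean([capture('scene')['color'].astype(int).mean(2) for _ in range(4)],0).astype(int)
print('     '+' '.join('%3d'%x for x in range(250,280)))
for y in range(188,224): print(y,' '.join('%3d'%v for v in g[y,250:280]))
"
```

```text
time: 23.9
tool_pos: [559.7, 15.3, 307.4]
tcp_rot: [3.141, -0.001, 0.336]
contact_force: [-0.3, -0.6, -3.1]
grip_width: 64.2
finger_force: 30.0
t 24.2 pos [559.6  15.2 307.2] FX,FY,FZ [0.73 0.07 0.39] MX,MY,MZ [-0.021  0.031  0.013]
force height if at x=0: 266.0
     250 251 252 253 254 255 256 257 258 259 260 261 262 263 264 265 266 267 268 269 270 271 272 273 274 275 276 277 278 279
188   8  20  29  48  89 117 127 112  86  56  12   5  12  16  16  18  38  57  62  54  36  12   7  14  30  36  39  35  62 162
189  17  26  41  83 121 125 125 121 126 107  67  41  10   9  12  16  16  29  40  27  12   3   6  12  33  38  38  37  87 170
190  20  21  57 108 128 120 118 118 121 121 115  97  62  24   7  14  15  11   5  15  13   3  11  29  44  38  34  49  94 170
191  17   9  44  85 104 117 123 120 120 123 123 123 116  72  16  16  14   8  13  39  39   9  27  39  41  36  44  51 105 177
192  17  13  13  16  48  86 111 127 124 122 118 126 114  75  22   9  10  11  36  62  56  30  36  40  32  39  55  51 122 190
193  16  16  14  14  12  30  74 110 115 122 122 113  71  18  13   8  13  36  61  66  50  43 
[... 3051 characters left out ...]
  49  23  24  24  24  24  22  21  28  36  36  32  40  40  41  41  42  39  46  52
219  71 107 127 126 114  78  63  68  68  66  50  24  25  24  25  24  24  24  22  24  26  31  44  42  43  42  42  45  67  78
220 171 151 121 125 115  87  67  67  63  73  62  22  23  24  21  23  23  25  23  25  27  38  37  40  42  42  42  49  75  88
221 215 196 149 121 121 111  92  71  70  96  92  37  20  25  26  20  23  25  25  20  30  34  30  36  41  44  51  48  57  71
222 210 213 180 118 125 129 121  94  95 120 122  81  33  25  28  25  24  23  23  23  22  24  31  39  42  51  59  42  38  47
223 208 197 156 121 123 124 126 118 119 128 122  86  32  18  23  25  25  28  24  25  21  23  36  44  36  50  70  50  17  23
```

```bash
python3 -c "
from h import *
S=capture('scene');T=capture('top')
P=np.array([559.6,14.6]);w=.335
X=np.array([np.cos(w),np.sin(w)]);Y=np.array([-np.sin(w),np.cos(w)])
for n,p,a,b in(('S',S,(251.55,216.05),(276.55,193.55)),('T',T,(285.55,206.55),(316.55,200.55)),('T2',T,(277-.45,168+30.5),(277+39.5,168+21))):
    A=atz(p,a,70)[:2];B=atz(p,b,70)[:2];d=(B-A)/np.linalg.norm(B-A)
    t=np.linalg.solve(np.c_[X,-d],A-P); print(n,A,B,'yaw',np.arctan2(-d[0],d[1])%np.pi,'dist along X',t[0])
# clean empty-scene gray around plate from first capture
z=np.load('caps.npz');g=z['S'].astype(int).mean(2).astype(int)
print('     '+' '.join('%3d'%x for x in range(250,280)))
for y in range(192,224): print(y,' '.join('%3d'%v for v in g[y,250:280]))
"
```

```text
S [535.88326041 -20.53504373] [509.66595741  86.52762214] yaw 0.24015227932277664 dist along X -31.534738492717374
T [522.27587454  57.32285483] [544.0386051  -50.40402026] yaw 0.19933485671076756 dist along X -28.38600548751362
T2 [550.71679267  88.53583214] [585.43398721 -51.03398867] yaw 0.2437964599195741 dist along X 9.265253218786357
     250 251 252 253 254 255 256 257 258 259 260 261 262 263 264 265 266 267 268 269 270 271 272 273 274 275 276 277 278 279
192 189 189 189 189 189 189 189 189 186 190 190 188 189 189 190 187 187 189 198 194 196 192 193 194 198 189 151 160 187 191
193 188 188 188 189 185 189 187 187 189 190 188 190 189 188 185 187 192 193 194 193 195 194 193 196 183 141  92 148 195 187
194 188 191 188 190 191 190 189 187 188 188 189 189 187 187 189 194 191 195 192 192 194 199 199 183 140  73  30 112 183 192
195 190 191 191 189 189 188 191 188 188 191 188 189 190 188 188 192 194 188 194 194 186 185 185 126  65  16  80 150 183 192
196 186 189 189 191 188 186 190 189 187 185 193 182 176 191 194 192 192 195 193 190 150 137 127  48  33  84 171 199 193 197
197 192 189 1
[... 2634 characters left out ...]
 153   5  19  20  28  19  24  23  40  66  61  55  75  85  78  86  78  79  92  99
219 106 176 199 192 196 195 195 193 196 203 155  11  16  22  24  23  20  22  25  32  28  51  77  83  83  84  79  86 127 146
220 176 202 199 196 192 194 194 194 197 203 153  12  20  24  21  21  21  18  14  23  33  70  76  69  81  82  81  95 131 159
221 199 197 196 195 196 194 197 195 198 197 155  45  16  25  16  24  24  14  21  20  38  61  52  56  82  87  99  86  84  99
222 199 195 197 191 194 196 197 197 196 201 180 103  28  22  29  22  19  25  23  20  18  23  46  73  79  98 108  74  46  47
223 198 190 197 195 194 192 194 193 197 194 168 103  23  17  19  22  22  26  23  15  23  23  59  78  62  88 123  89  23  37
```

```bash
python3 -c "
from h import *
S=capture('scene');p=get_obs()['tool_pos'][:2]
w=.336;X=np.array([np.cos(w),np.sin(w)]);Y=np.array([-np.sin(w),np.cos(w)])
def L(n,a,b,z):
    A=atz(S,a,z)[:2];B=atz(S,b,z)[:2];d=B-A;d=d if d[1]>0 else -d
    print(n,'A xy',np.round([(A-p)@X,(A-p)@Y],1),'B xy',np.round([(B-p)@X,(B-p)@Y],1),'yaw',round(np.arctan2(-d[0],d[1]),3))
L('plate front top',(269.1,197),(260.2,206),145)
L('bar top front z180',(269.9,193),(265.6,197),180)
L('bar top front z176',(269.9,193),(265.6,197),176)
for q in((260.6,221.7),(254.6,220.6),(255.4,220.8)): A=atz(S,q,70)[:2]; print(q,np.round([(A-p)@X,(A-p)@Y],1))
"
```

```text
plate front top A xy [-0.6 16.9] B xy [ -2.  -22.9] yaw 0.3
bar top front z180 A xy [8.5 9.1] B xy [ 7.2 -8.9] yaw 0.261
bar top front z176 A xy [ 6.7 11.4] B xy [ 5.4 -6.7] yaw 0.261
(260.6, 221.7) [ -0.5 -26. ]
(254.6, 220.6) [-17.  -33.4]
(255.4, 220.8) [-14.7 -32.5]
```

```bash
python3 -m inch '[[0,0,0,0,0.76],[0,0,0,0,0.8],[0,0,0,0,0.9],[0,0,0,0,1],[0,0,0,0,1]]'; python3 st.py; python3 -c "
from h import *
g=np.mean([capture('scene')['color'].astype(int).mean(2) for _ in range(3)],0).astype(int)
print('     '+' '.join('%3d'%x for x in range(246,276)))
for y in range(194,226): print(y,' '.join('%3d'%v for v in g[y,246:276]))
"
```

```text
time: 24.97
tool_pos: [559.5, 15.3, 307.5]
tcp_rot: [-3.142, -0.0, 0.336]
contact_force: [0.0, 0.1, -1.2]
grip_width: 88.8
finger_force: 0.0
t 25.2667 pos [559.5  15.3 307.4] FX,FY,FZ [ 0.26 -0.23 -0.28] MX,MY,MZ [-0.026  0.172  0.009]
force height if at x=0: -342.0
     246 247 248 249 250 251 252 253 254 255 256 257 258 259 260 261 262 263 264 265 266 267 268 269 270 271 272 273 274 275
194  23  13  23  66 107 124 128 123 122 123 117 118 119 121 113  67  17   8  10  14  36  59  63  48  37  35  48  81  82  41
195  29  24  19  12  45  83 106 121 125 118 118 121 126 110  67  19  12  10  14  36  59  66  50  37  37  40  65  85  70  33
196  31  31  24  13  13  16  47  86 112 121 122 127 115  76  20  16  11  11  35  60  66  49  43  42  31  46  60  60  38  47
197  35  33  26  14  15  14  10  30  66 106 124 119  80  31  15  13   7  28  59  66  50  40  36  33  33  40  45  39  57 101
198  33  33  28  18  13  15  12  11  17  49  83  78  31  12   9   6  31  58  64  49  44  38  32  35  37  46  35  35  91 126
199  34  36  34  30  18  14  16  17  15  12  20  20  15   7  15  32  57  63  52  42  37 
[... 2559 characters left out ...]
  70  64  64  75  64  22  25  24  23  25  25  21  21  19  31  38  40  41  44  39
221  35  43 117 190 215 195 146 122 120 111  93  69  73 103  96  36  20  24  30  27  24  24  26  25  27  35  33  35  43  44
222  31 117 191 213 210 209 193 149 124 128 121 103 106 125 120  81  31  27  27  23  21  23  25  23  22  25  32  39  41  51
223 133 190 213 208 208 208 212 178 122 124 123 125 129 128 122  87  35  23  26  21  27  27  23  24  24  26  35  41  35  54
224 201 211 208 208 210 209 213 179 119 122 123 125 125 117  84  35  21  63  80  49  27  25  23  25  23  18  28  31  33  45
225 211 207 209 196 178 179 198 179 118 124 125 124 109  80  35  22  63 110 123 106  71  33  22  23  26  21  24  23  35  39
```

```bash
python3 -m inch '[[0,0,-0.02,0,1],[0,0,-0.06,0,1],[0,0,-0.1,0,1],[-0.04,0,-0.1,0,1],[-0.08,0,-0.1,0,1],[-0.1,0,-0.1,0,0.6],[-0.1,0,-0.1,0,0.3],[-0.1,0,-0.1,0,0]]'; python3 -c "
from h import *
S=capture('scene')
for e in trace(S,'bar'):
    if abs(e['rect'][0]-262)<15 and abs(e['rect'][1]-205)<18:
        ys,xs=np.nonzero(e['pixels']);h=cv2.convexHull(np.c_[xs,ys].astype(np.float32));print(e['rect'],e['conf'],cv2.approxPolyDP(h,1.2,True)[:,0].tolist())
g=S['color'].astype(int).mean(2).astype(int)
print('     '+' '.join('%3d'%x for x in range(238,280)))
for y in range(180,226): print(y,' '.join('%3d'%v for v in g[y,238:280]))
"
```

```text
time: 26.08
tool_pos: [464.4, -17.9, 408.1]
tcp_rot: [3.141, -0.001, 0.335]
contact_force: [-0.3, -0.3, -0.4]
grip_width: 76.3
finger_force: 0.0
[264.4, 204.6, 17.6, 33.0] 0.61 [[270.0, 187.0], [271.0, 194.0], [259.0, 221.0], [256.0, 221.0], [255.0, 200.0], [267.0, 188.0]]
     238 239 240 241 242 243 244 245 246 247 248 249 250 251 252 253 254 255 256 257 258 259 260 261 262 263 264 265 266 267 268 269 270 271 272 273 274 275 276 277 278 279
180 126  95  28  24  41  41  27  25  20  18  25  21  26  52  46  22  18  17  16  28  24  16  21  19  24  96 144 142 140 141 175 198 195 199 196 199 197 198 198 197 198 199
181 127  97  34  27  71  67  28  19  21  28  33  23  36  70  78  43  36  40  35  41  36  31  37  31  46 155 210 205 202 207 205 200 196 201 197 197 198 199 195 195 200 198
182 121 112  90  75  83  77  70  85  87  87  91  89  83  83  91  86  94  95  91 119 149 148 148 147 148 181 204 201 201 201 201 198 198 197 199 197 200 199 198 197 200 196
183 121 118 124 102  82  82 101 124 122 126 128 126 112  89  95 115 124 122 118 172 211 206 206 204 203 203 199 198 197 197 198 195 200 2
[... 6558 characters left out ...]
  95  93 106
222 120 119 123 122 118 102  67  34  17  61 111 126 127 127 126 123 126 123 120 105 106 122 114  82  34  24  27  22  26  23  18  24  22  27  45  74  84 102 120  77  47  51
223 121 120 122 115  99  68  31  35  73 104 124 125 124 127 123 125 120 123 124 126 127 128 121  83  35  17  25  22  22  28  19  20  27  20  58  82  68  98 131  96  29  37
224 118 124 120  95  65  29  35  93 116 123 125 120 122 122 124 122 125 115 121 125 122 118  84  38  18  58  71  40  26  26  24  28  29  15  39  48  40  72 133 145 104  66
225 125 118  91  61  32  58 104 120 121 120 123 122 120 128 122 125 121 122 121 121 106  79  33  18  59 139 171 155 113  31  20  24  28  21  22  23  47  73  88 122 138  94
```

```bash
python3 -c "
from h import *
S=capture('scene');P=np.array([559.1,14.4])
w=.32;X=np.array([np.cos(w),np.sin(w)]);Y=np.array([-np.sin(w),np.cos(w)])
def L(n,a,b,z):
    A=atz(S,a,z)[:2];B=atz(S,b,z)[:2];d=B-A;d=d if d[1]>0 else -d
    print(n,'A xy',np.round([(A-P)@X,(A-P)@Y],1),'B xy',np.round([(B-P)@X,(B-P)@Y],1),'yaw',round(np.arctan2(-d[0],d[1]),3))
L('plate front top',(269.1,197),(260.2,206),145)
L('bar front top',(268.6,190),(261.3,197),180)
L('bar left/right ends top',(270.6,187.6),(258.6,200.6),180)
for n,q,z in(('base front',(257.9,222),70),('base rear',(254.6,220.5),70),('top rear -y',(254.6,199.5),180),('top rear +y',(269.0,184.3),180),('top front +y',(271.3,187.0),180),('plate base',(260.6,221.7),70)): A=atz(S,q,z)[:2]; print(n,np.round([(A-P)@X,(A-P)@Y],1))
go(*(P-90*X),408,w)
"
```

```text
plate front top A xy [-0.3 17.6] B xy [ -1.1 -22.2] yaw 0.3
bar front top A xy [-0.3 15.9] B xy [ -1.6 -15.3] yaw 0.279
bar left/right ends top A xy [-1.  25.9] B xy [  0.1 -29.4] yaw 0.339
base front [ -5.2 -31. ]
base rear [-16.1 -32.7]
top rear -y [-11.  -33.1]
top rear +y [-11.6  32.4]
top front +y [-0.7 28.8]
plate base [  0.5 -25.4]
go m/rad: 0.0086 -0.0009 -0.0005 spin 0.0160
```

The bar is standing upright in the image, leaning very slightly on the plate: top at the face, foot about 4 mm out, centred. The gripper has let go cleanly. I will press it flat with closed fingers on its front face, which cannot slip as the pads did.

```bash
python3 -m inch '[[0.005,-0.001,0.03,0.016,0],[0.005,-0.001,0.06,0.016,0],[0.005,-0.001,0.09,0.016,0],[0.005,-0.001,0.109,0.016,0],[0.005,-0.001,0.109,0.016,0],[0.005,-0.001,0.109,0.016,0]]'
python3 -m inch '[[0.02,0,0,0,0],[0.04,0,0,0,0],[0.05,0,0,0,0],[0.05,0,0,0,0]]'
python3 -c "
from h import *
P=np.array([559.1,14.4]);w=.32;X=np.array([np.cos(w),np.sin(w)])
go(*(P-26*X),299,w)"; python3 st.py
```

```text
time: 26.73
tool_pos: [470.0, -14.9, 297.7]
tcp_rot: [-3.14, 0.002, 0.32]
contact_force: [-0.6, 0.4, 1.4]
grip_width: 24.2
finger_force: 0.0
time: 27.07
tool_pos: [519.3, 1.1, 300.3]
tcp_rot: [3.14, -0.005, 0.321]
contact_force: [0.4, -0.2, 0.3]
grip_width: 0.8
finger_force: 0.0
go m/rad: 0.0160 -0.0001 0.0013 spin 0.0008
t 27.3667 pos [5.165e+02 5.000e-01 2.989e+02] FX,FY,FZ [-0.08  0.17 -0.11] MX,MY,MZ [-0.005  0.172  0.002]
force height if at x=0: -1769.0
```

```bash
python3 -m inch '[[0.004,0,0,0,0],[0.008,0,0,0,0],[0.01,0,0,0,0],[0.01,0,0,0,0]]'
python3 -m inch '[[0.001,0,0,0,0],[0.002,0,0,0,0],[0.003,0,0,0,0],[0.003,0,0,0,0]]'
python3 -m inch '[[0.001,0,0,0,0],[0.002,0,0,0,0],[0.002,0,0,0,0]]'
python3 -m inch '[[0.001,0,0,0,0],[0.002,0,0,0,0],[0.002,0,0,0,0]]'
```

```text
time: 27.7
tool_pos: [526.9, 3.9, 298.4]
tcp_rot: [3.142, -0.0, 0.32]
contact_force: [-1.1, -0.5, 1.1]
grip_width: 0.2
finger_force: 0.0
time: 28.03
tool_pos: [529.4, 4.8, 298.4]
tcp_rot: [-3.142, -0.0, 0.32]
contact_force: [0.4, 0.4, -0.3]
grip_width: 0.3
finger_force: 0.0
time: 28.28
tool_pos: [531.3, 5.4, 298.5]
tcp_rot: [-3.142, -0.0, 0.32]
contact_force: [-0.2, -0.0, 0.2]
grip_width: 0.2
finger_force: 0.0
time: 28.53
tool_pos: [533.2, 6.0, 298.4]
tcp_rot: [3.142, -0.0, 0.32]
contact_force: [-0.4, -0.1, -0.0]
grip_width: 0.4
finger_force: 0.0
```

```bash
python3 -m inch '[[0.001,0,0,0,0],[0.002,0,0,0,0],[0.002,0,0,0,0]]'
python3 -m inch '[[0.001,0,0,0,0],[0.002,0,0,0,0],[0.002,0,0,0,0]]'; python3 st.py
```

```text
time: 28.78
tool_pos: [535.1, 6.7, 298.4]
tcp_rot: [-3.142, -0.0, 0.32]
contact_force: [-0.3, -0.7, -0.4]
grip_width: 0.7
finger_force: 0.0
time: 29.03
tool_pos: [536.9, 7.3, 298.4]
tcp_rot: [-3.141, 0.0, 0.32]
contact_force: [-1.2, -0.6, 0.4]
grip_width: 0.2
finger_force: 0.4
t 29.3333 pos [536.8   7.3 298.4] FX,FY,FZ [-1.    0.11  0.68] MX,MY,MZ [-0.005  0.332  0.028]
force height if at x=0: -34.0
```

```bash
python3 -m inch '[[0.001,0,0,0,0],[0.0015,0,0,0,0],[0.0015,0,0,0,0]]'
python3 st.py
```

```text
time: 29.58
tool_pos: [537.6, 7.5, 298.4]
tcp_rot: [-3.141, 0.003, 0.32]
contact_force: [-5.8, -2.5, 4.6]
grip_width: 0.4
finger_force: 3.3
t 29.8833 pos [537.5   7.5 298.4] FX,FY,FZ [-6.23 -0.31  4.1 ] MX,MY,MZ [-0.041  1.217  0.003]
force height if at x=0: 103.0
```

```bash
python3 -m inch '[[0,0,-0.0008,0,0],[0,0,-0.0008,0,0],[0.0004,0,-0.001,0,0],[0.0008,0,-0.001,0,0],[0.0008,0,-0.001,0,0]]'
python3 st.py
cat > bp.py <<'E'
from h import *
C=[capture('scene') for _ in range(4)];S=C[0]
g=np.mean([c['color'].astype(float).mean(2) for c in C],0)
for y in range(200,224): print(y,' '.join('%3d'%v for v in g[y,250:264]))
E
python3 bp.py
```

```text
time: 30.3
tool_pos: [538.0, 7.7, 298.7]
tcp_rot: [-3.141, 0.005, 0.32]
contact_force: [-8.0, -3.2, 0.5]
grip_width: 0.6
finger_force: 4.1
t 30.6 pos [538.    7.7 298.7] FX,FY,FZ [-8.09 -0.66  0.78] MX,MY,MZ [-0.196  1.55  -0.037]
force height if at x=0: 107.0
200  14  47  67  58  44  34  35  44  74  83  53  25  32  54
201  16  46  68  50  40  38  35  53  83  80  55  48  54  63
202  17  14  33  45  37  33  46  61  66  59  59  62  62  56
203  20   9  26  40  34  49  63  74  72  60  61  61  62  50
204  24  10  23  41  59  70  70  76  70  61  60  57  49  43
205  10   8  21  65 103  89  67  71  65  60  56  51  41  42
206   9  23 103 162 158 105  67  70  68  59  53  43  39  45
207  32 100 187 217 183 103  66  71  70  56  42  41  46  42
208 110 187 213 209 173  87  64  70  69  48  28  30  40  32
209 157 216 208 210 173  86  65  71  70  49  31  17  21  31
210 141 204 212 196 160 101  65  73  67  53  33  20  24  33
211 118 174 177 153 114  89  66  70  68  58  41  23  22  27
212 122 147 116 117  92  64  66  73  67  56  40  25  23  23
213 114 137 118 100  66  57  67  71  67  52  33  25  23  24
214 108 115  99  67  40  47  69  71  68  53  32  23  22  23
215 113  94  65  32  42  71  67  71  66  56  39  24  22  23
216  88  57  36  62  99  87  64  71  68  59  46  22  20  25
217  48  36  55 117 123  74  64  70  67  58  47  21  23  24
218  33  52 107 130 110  74  65  68  63  60  45  23  23  23
219  60 106 127 126 107  75  68  67  60  58  45  25  22  24
220 111 127 125 125 116  91  70  63  59  65  56  23  23  22
221 127 120 123 125 126 116  91  70  66  92  89  38  20  28
222 124 123 122 124 125 127 120  98  94 118 119  78  32  28
223 122 123 123 124 126 125 123 120 122 128 122  85  33  20
```

```bash
python3 -m inch '[[0,0,-0.0004,0,0],[0.0004,0,-0.0006,0,0],[0.0004,0,-0.0006,0,0],[0.0004,0,-0.0006,0,0]]'
python3 st.py
python3 -m inch '[[0.0002,0,-0.0002,0,0],[0.0004,0,-0.0003,0,0],[0.0004,0,-0.0003,0,0]]'
python3 st.py; python3 bp.py | grep -E '^(207|208|218|219|220|221|222)'
```

```text
time: 31.13
tool_pos: [538.4, 7.9, 298.9]
tcp_rot: [-3.14, 0.005, 0.32]
contact_force: [-6.5, -2.4, -1.2]
grip_width: 0.6
finger_force: 3.4
t 31.4333 pos [538.4   7.8 298.9] FX,FY,FZ [-7.09 -0.83 -2.01] MX,MY,MZ [-0.163  1.327 -0.107]
force height if at x=0: 112.0
time: 31.68
tool_pos: [538.6, 7.9, 299.0]
tcp_rot: [-3.14, 0.006, 0.32]
contact_force: [-6.2, -4.6, -3.7]
grip_width: 0.4
finger_force: 3.8
t 31.9833 pos [538.6   7.9 298.9] FX,FY,FZ [-7.41 -1.   -3.51] MX,MY,MZ [-0.187  1.462 -0.12 ]
force height if at x=0: 102.0
207  18  67 171 216 192 116  64  73  68  55  42  42  46  43
208  83 152 199 212 186 114  64  71  71  49  29  30  40  33
218  35  52 106 127 126 108  74  65  62  61  47  23  23  23
219  61 107 126 123 125 107  70  66  65  62  49  24  21  24
220 110 129 124 122 124 109  75  64  63  66  48  24  22  23
221 127 124 124 123 123 119  96  72  61  67  66  37  23  26
222 123 123 122 124 123 126 119 101  81  93 111  81  33  27
```

```bash
python3 -m inch '[[0.0002,0,0.0004,0,0],[0.0004,0,0.0008,0,0],[0.0004,0,0.0008,0,0]]'
python3 st.py; python3 bp.py | grep -E '^(207|208|218|219|220|221|222)'
```

```text
time: 32.43
tool_pos: [538.7, 8.0, 298.9]
tcp_rot: [-3.14, 0.006, 0.32]
contact_force: [-11.0, -4.2, 3.6]
grip_width: 0.7
finger_force: 5.8
t 32.7333 pos [538.7   7.9 298.9] FX,FY,FZ [-11.63  -0.46   3.49] MX,MY,MZ [-0.163  1.984 -0.156]
force height if at x=0: 128.0
207  19  67 150 202 191 119  64  72  71  55  41  42  43  42
208  86 157 200 213 188 115  63  71  71  54  30  33  40  31
218  32  54 108 126 124 106  74  68  61  61  46  19  23  26
219  59 107 127 126 125 107  72  65  62  62  50  21  24  23
220 111 125 125 124 124 110  76  64  63  64  45  24  21  22
221 127 124 124 123 124 119  97  72  61  69  65  38  20  29
222 124 125 124 124 127 125 121  99  81  94 109  81  32  26
```

```bash
for i in 1 2 3 4; do :; done
python3 -m inch '[[0,0,0,0,0],[0,0,0,0,0],[0,0,0,0,0],[0,0,0,0,0],[0,0,0,0,0],[0,0,0,0,0],[0,0,0,0,0],[0,0,0,0,0]]'
python3 -m inch '[[0,0,0,0,0],[0,0,0,0,0],[0,0,0,0,0],[0,0,0,0,0],[0,0,0,0,0],[0,0,0,0,0],[0,0,0,0,0],[0,0,0,0,0]]'
python3 -c "
from h import *
S=capture('scene')
for e in trace(S,'bar'):
    if abs(e['rect'][0]-262)<15: 
        ys,xs=np.nonzero(e['pixels']);h=cv2.convexHull(np.c_[xs,ys].astype(np.float32));print(e['rect'],e['conf'],cv2.approxPolyDP(h,1.,True)[:,0].tolist())
g=np.mean([capture('scene')['color'].astype(float).mean(2) for _ in range(4)],0)
print('     '+' '.join('%3d'%x for x in range(252,276)))
for y in range(184,224): print(y,' '.join('%3d'%v for v in g[y,252:276]))
"; python3 st.py
```

```text
time: 33.6
tool_pos: [538.7, 7.9, 298.9]
tcp_rot: [-3.14, 0.006, 0.32]
contact_force: [-10.6, -4.3, 3.8]
grip_width: 0.1
finger_force: 5.7
time: 34.27
tool_pos: [538.7, 7.9, 298.9]
tcp_rot: [-3.14, 0.006, 0.32]
contact_force: [-10.1, -4.1, 3.2]
grip_width: 0.0
finger_force: 5.7
[264.5, 208.9, 17.8, 25.4] 0.55 [[272.0, 193.0], [260.0, 221.0], [257.0, 221.0], [255.0, 209.0], [256.0, 203.0], [270.0, 193.0]]
     252 253 254 255 256 257 258 259 260 261 262 263 264 265 266 267 268 269 270 271 272 273 274 275
184  10  12  15  23  31  25   8  41  67  63  62  61  58  34  10  10  16  13  17  16  16  12   1  99
185  10  11   9  14  15  14  11  42  67  63  66  59  37  17  10  13  16  13  17  15  16   9   0  99
186  12  11   8  12  10  11  13  38  57  62  59  43  14   9  13  16  15  14  16  16  10   4   0  96
187  16  13  13   8   8  11  15  17  27  44  36  19  10  19  24  14  14  16  19  11  10   1  28 127
188  15  17  15  15   9   8  14  14  15   8  11  11  12  29  37  34  24  13  10   5   1  32 113 181
189  17  14  19  17  13  13  15  18   8  10  15  16  18  22  34  48  41  18   7   5  20  92
[... 2836 characters left out ...]
  61  57  47  22  23  23  21  23  21  23  30  36  34  34  37  42  40  40
219 126 125 124 106  72  66  65  64  47  25  20  24  24  22  21  22  23  27  25  32  42  40  43  43
220 124 124 124 111  76  62  66  63  46  24  22  24  21  22  23  22  25  21  28  40  38  39  44  41
221 122 125 125 118  96  71  61  71  63  39  22  27  26  25  25  22  23  23  25  33  32  35  43  42
222 124 125 124 126 122 100  80  94 108  82  31  27  26  27  24  22  24  24  26  26  30  41  40  48
223 125 123 125 123 122 123 115 120 122  87  31  18  23  21  23  25  23  26  21  24  34  40  37  47
t 34.8667 pos [538.7   7.9 298.9] FX,FY,FZ [-11.22  -0.64   3.27] MX,MY,MZ [-0.16   2.015 -0.156]
force height if at x=0: 119.0
```

```bash
python3 -m inch '[[0,0,-0.0005,0,0],[0.0002,0,-0.001,0,0],[0.0004,0,-0.0012,0,0],[0.0004,0,-0.0012,0,0]]'
python3 st.py; python3 bp.py | grep -E '^(207|208|218|219|220|221|222)'
python3 -m inch '[[0,0,0.0005,0,0],[-0.0002,0,0.0008,0,0],[-0.0003,0,0.0009,0,0],[-0.0003,0,0.0009,0,0]]'
python3 st.py; python3 bp.py | grep -E '^(207|208|218|219|220|221|222)'
```

```text
time: 35.2
tool_pos: [538.9, 7.9, 299.0]
tcp_rot: [-3.14, 0.008, 0.32]
contact_force: [-8.5, -5.7, -4.0]
grip_width: 0.3
finger_force: 4.9
t 35.5 pos [538.9   8.  299. ] FX,FY,FZ [-10.01  -2.    -3.52] MX,MY,MZ [-0.3    1.793 -0.147]
force height if at x=0: 120.0
207  23  68 150 203 192 120  63  71  70  56  43  40  45  45
208  87 154 197 210 186 117  63  70  70  51  30  32  38  31
218  34  53 106 127 125 106  74  66  62  60  46  23  23  23
219  61 109 128 124 125 107  72  64  64  60  47  24  22  23
220 110 127 126 123 125 109  75  65  64  63  47  23  21  23
221 124 124 123 124 124 120  96  72  62  67  66  37  21  26
222 124 125 123 122 125 126 121 102  80  94 110  80  32  28
time: 36.03
tool_pos: [538.7, 7.9, 298.9]
tcp_rot: [-3.14, 0.006, 0.32]
contact_force: [-10.6, -4.6, 1.1]
grip_width: 0.3
finger_force: 5.5
t 36.3333 pos [538.7   7.9 298.9] FX,FY,FZ [-11.13  -1.04   1.34] MX,MY,MZ [-0.185  1.92  -0.127]
force height if at x=0: 127.0
207  14  65 151 203 193 119  62  70  69  55  45  43  46  43
208  83 155 202 214 188 114  63  73  70  52  28  31  37  30
218  29  52 106 128 126 107  74  64  63  60  48  20  25  23
219  62 107 128 125 125 107  72  66  63  62  46  23  23  20
220 110 128 122 124 128 108  72  63  64  62  48  24  21  26
221 126 124 123 124 126 120  94  72  60  69  65  37  19  28
222 123 122 122 122 125 125 119 100  84  93 111  81  33  28
```

The base no longer moves when its friction is unloaded, so the bar is flush, and the push is a steady 11 N. I'll hold it a few seconds and hand in.

```bash
python3 -m inch '[[0,0,0,0,0],[0,0,0,0,0],[0,0,0,0,0],[0,0,0,0,0],[0,0,0,0,0],[0,0,0,0,0],[0,0,0,0,0],[0,0,0,0,0]]' >/dev/null
python3 -m inch '[[0,0,0,0,0],[0,0,0,0,0],[0,0,0,0,0],[0,0,0,0,0],[0,0,0,0,0],[0,0,0,0,0],[0,0,0,0,0],[0,0,0,0,0]]' >/dev/null
python3 -m inch '[[0,0,0,0,0],[0,0,0,0,0],[0,0,0,0,0],[0,0,0,0,0],[0,0,0,0,0],[0,0,0,0,0],[0,0,0,0,0],[0,0,0,0,0]]' >/dev/null
python3 -m inch '[[0,0,0,0,0],[0,0,0,0,0],[0,0,0,0,0],[0,0,0,0,0],[0,0,0,0,0],[0,0,0,0,0]]'
python3 st.py; python3 -c "
from plant import *
print(close_job())"
```

```text
time: 39.03
tool_pos: [538.7, 8.0, 298.9]
tcp_rot: [-3.14, 0.006, 0.32]
contact_force: [-10.9, -3.8, 1.5]
grip_width: 0.2
finger_force: 5.5
t 39.3333 pos [538.7   8.  298.9] FX,FY,FZ [-11.25  -1.21   1.24] MX,MY,MZ [-0.194  1.935 -0.132]
force height if at x=0: 127.0
the job is handed in; nothing more can be done
None
```

I handed the job in at about 39 s with the bar standing on end, flat and centred against the angle plate as far as the images show, under a steady push of about 11 N; the closed fingers push on its front face rather than grip it (I had to let go of it once on the way), and the hand-in returned no verdict.

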